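# Seat a sensor board in a blood-tube reader

### The job

Take the sensor board out of its blue rack, slide it gently down the two card guides of the opened reader unit, with both ejector levers still open, until it rests on the connector, and let go of it. Then swing both ejector levers inward until each goes solid and they hold the board pressed fully home in the connector. Feel for it rather than forcing it: no more than 20 N on a lever, do not wedge the board, and leave the tube rack, the mouse and the white jar where they are.

Things in the scene. Friction and masses are not known exactly. Their poses are not given: they have to be found in the camera images.
- board: green circuit board standing upright on its long lower edge, 5 mm thick (x) by 110 mm wide (y) by 90 mm high (z), 220 g, with an aluminium grip bar 12 mm thick (x), 50 mm wide (y), from 88 to 122 mm above the lower edge, centred. Not to be pushed in by hand with over 30 N. Origin: middle of the lower edge; z up, x normal to the board. Starts with its lower edge 12 mm above the bench in the rack's slot. Either face may face the robot
- rack: blue plastic holding rack fixed to the bench, 60 x 140 x 45 mm, with a slot 8 x 116 mm, 33 mm deep, lying along its y axis. Origin: centre of its underside
- reader: opened reader unit fixed to the bench: mint green base 170 (x) x 260 (y) x 40 mm with two upright aluminium card guides facing each other along its y axis, and an ejector lever outside each. Origin: centre of its underside. The inserted board lies in its plane x = 0, centred at y = 0
- guide_mouth (a point): midway between the guides at the top of their grooves, 122 mm above the reader's underside; flared lead-ins reach 12 mm higher. The grooves are 8 mm wide in x (1.5 mm play each way for the board), their bottoms at y = +-57.5 mm (2.5 mm play), and run straight down to the base
- connector (a point): point fixed in the reader 50 mm above its underside, midway between the guides, in a black trough 16 mm high. The lowered board's edge meets the sprung contacts within 5 mm above or below this height (differs each time); home is 4 mm lower, on a hard stop. They resist with 6 N at first, 9 N at home, and push the board up unless the levers hold it
- contacts_left (a joint): how far the sprung left contact block of the connector (reader's +y half) is pressed down, m: 0 free, 0.004 fully pressed with the board home on its stop. Black, 14 x 34 mm, between the guides
- contacts_right (a joint): how far the sprung right contact block of the connector (reader's -y half) is pressed down, m: 0 free, 0.004 fully pressed with the board home on its stop. Black, 14 x 34 mm, between the guides
- lever_left (a joint): angle of the left ejector lever (reader's +y side); growing q swings the handle outward in the board's plane, leaning q - 0.35 rad outward from vertical. Starts open, 1.05 to 1.2. Stiff: 3 to 6 N at its cross bar moves it, it stays where left. Near 0 (-0.17 to 0.17, differs each time) its nose has pushed the board's top corner home and it goes solid. Over 20 N breaks it
- lever_right (a joint): angle of the right ejector lever (reader's -y side); growing q swings the handle outward in the board's plane, leaning q - 0.35 rad outward from vertical. Starts open, 1.05 to 1.2. Stiff: 3 to 6 N at its cross bar moves it, it stays where left. Near 0 (-0.17 to 0.17, differs each time) its nose has pushed the board's top corner home and it goes solid. Over 20 N breaks it
- lever_left_pivot (a point): pivot of the left lever, at (0, +78, 140) mm in the reader's frame, axis along the reader's x. From it a round black handle 8 mm thick and 80 mm long rises to a cross bar, and a 30 mm nose points towards the board
- lever_right_pivot (a point): pivot of the right lever, at (0, -78, 140) mm in the reader's frame, axis along the reader's x. From it a round black handle 8 mm thick and 80 mm long rises to a cross bar, and a 30 mm nose points towards the board
- lever_left_tip (a point): centre of the cross bar at the top of the left lever's handle, 80 mm from its pivot: bar 10 mm thick, 34 mm long, lying along the reader's x axis; the outer side of it can be pushed inward by closed fingertips from above
- lever_right_tip (a point): centre of the cross bar at the top of the right lever's handle, 80 mm from its pivot: bar 10 mm thick, 34 mm long, lying along the reader's x axis; the outer side of it can be pushed inward by closed fingertips from above
- tube_rack: bystander: black rack of ten purple-capped tubes, 54 x 120 x 82 mm. Origin: centre of its underside
- mouse: bystander: black computer mouse, 100 x 60 x 34 mm. Origin: centre of its underside
- wipes_jar: bystander: white jar, 70 mm across, 85 mm high. Origin: centre of its underside
Not all that is in view belongs to the job. There is more than one size of the board; the one meant has the size given above.

How it is judged:
By the outcome, as a careful person would: the job done as asked, in the order asked, and still so for the second after the job is handed in, with the robot touching nothing.
It also fails if it takes over 72 s, if anything falls off the work surface, if the arm or the gripper's body presses on something with over 40 N, if the wrist force passes 120 N, or if a joint passes its speed limit or range.

### The arm

A 6-joint arm with a two-finger parallel gripper is mounted at the origin on the work surface. World frame = base frame: x ahead of the robot, y to its left, z up, the work surface at z = 0. Lengths are in m, angles in rad, forces in N, time in s.
With the tool pointing down it reaches from about 0.225 to 0.875 m from the base axis. Payload 3.4 kg.
Tool frame: the origin (TCP) lies on the mounting face of the last link; the fingertips stand 173 mm ahead of it and the grasp point (between the pads) lies 155 mm ahead of it; z points along the fingers, y is the direction in which the jaws open and shut (so a half turn about z gives the same grasp; the last joint's range is limited). The gripper opens to 85 mm and grips with 20 to 120 N. Pads are 22 mm wide; open, the fingers measure 114 mm over their backs; the gripper's body (76 mm by 85 mm) begins 54 mm behind the grasp point. The pads swing forward as they close: fully open they stand 13 mm farther back than shut.
Start: joints at [1.211, 0.276, 1.505, -0, 1.361, -0.121], TCP at [0.136, 0.559, 0.405] pointing down, gripper open.
Joint ranges: [-2.89, 2.89], [-0.75, 2.08], [0.22, 2.7], [-1.18, 4.32], [0.11, 2.71], [-2.7, 2.7]. Speed limits (rad/s): [2.57, 2.57, 3.14, 3.14, 3.14, 3.14].

### API

Orientations are given as a unit quaternion [w, x, y, z].
In Python, from rig import r gives the robot as it stands.
- The arm moves only by the tool arm_command, never from a script. Its argument "deltas" is a list of rows, each a list of 4 numbers: the shift along the tool's x, y, z in mm, then the turn about the tool's z in degrees. A call has 1 to 12 rows; each row shifts and turns the pose as measured when the row begins, along the tool's axes as they then stand; what a row does not reach is not made up. A row lasts 1/12 s, in which the tool goes at most 41.7 mm and 7.16 degrees, less where a joint would pass 70% of its speed; a pose out of reach is approached as far as the arm can. A call is refused whole if a number of a shift passes 41.7 or a number of a turn 7.16, either way. A call with a gripper value outside its range is refused whole. "gripper" is the closure, from 0 (fully open) to 1 (shut), set as the call begins (left out, the last holds). The fingers move at their own pace and stop on an object; "force" is the grip in N (left out, the last holds). Time passes only in rows, so rows that do not move let the fingers close. It gives the time, the measured TCP pose, the force and the opening at its end, in the units of the state.
- r.sense(): the state, without advancing time (a new reading comes with each control period).
- r.snapshot(name): name is "side" or "top" or "wrist"; returns a dict with "image" (384x512x3 uint8, red, green, blue), "camera_matrix" (3x3 intrinsics, pixels), "xyz" and "rotation" of the camera in the world; the wrist camera has in their place "hand_eye" (4x4, takes a point from camera to tool coordinates, whose origin is the TCP and whose axes are the flange's). Camera axes: x right, y up, looking along -z (the intrinsics and any distortion apply to the point x, -y, -z); pixel columns grow to the right and rows downward; lengths in m; the calibration is good to about 2 mm. A picture is of the moment at which its call begins: read the wrist's pose just before it. There is no depth.
- r.sign_off(): hands the job in, once; it reports no verdict.
The state is a dict: "time_s": time; "joints": joint angles; "dq": joint speeds; "effort": joint torques, N m; "ee_pos": TCP position; "eef_rot": TCP orientation; "contact_force": force on the tool from outside, world axes, zero at the start; "ft_torque": the same for the moment, N m; "finger_gap": finger opening in m.
Only numpy, scipy, OpenCV 4.12 (cv2) and the standard library are available. Lean on these libraries where they do the work, as an engineer would, in place of code of your own. Each camera call takes 0.05 s, during which the arm holds its last target.

## Working session

There is one attempt and no reset: what is moved stays moved. The work goes in short steps, Python scripts to look and compute and a tool call to move; the robot and the scene stay as the last step left them, time stands still between calls to the robot, and variables do not carry over. Pictures are saved under pics/ and viewed, and the job is handed in when it is done.

Besides the shell and the picture viewer there is one more tool, called after "Emit:" by a JSON object that holds its "method" and its "body", one argument or row to a line. arm_command: Moves the arm, as the interface text tells. Its arguments: {"type":"object","properties":{"deltas":{"type":"array","items":{"type":"array","items":{"type":"number"}}},"gripper":{"type":"number"},"force":{"type":"number"}},"required":["deltas"]}

```bash
ls; mkdir -p pics; python3 - <<'E'
from rig import r
import cv2
s=r.sense()
for k in s: print(k,s[k])
for n in ["side","top","wrist"]:
    d=r.snapshot(n)
    cv2.imwrite(f"pics/{n}0.png",d["image"][:,:,::-1])
    for k in d:
        if k!="image": print(n,k,d[k])
E
```

```text
pics
time_s 0.0
joints [ 1.21102963e+00  2.76618859e-01  1.50613327e+00 -1.46729724e-05
  1.36067119e+00 -1.20997902e-01]
dq [-0.00093175  0.00010474 -0.00028341  0.00084575 -0.00132285  0.00125815]
effort [ 7.02905036e-04 -4.16766286e+01 -2.45815748e+01  2.39074348e-05
  1.08676666e-02 -1.25327128e-05]
ee_pos [0.13592659 0.5584957  0.40382574]
eef_rot [-2.10949341e-04  1.19099433e-01  9.92881910e-01 -8.90721709e-04]
contact_force [ 0.04479193 -0.1604021  -0.00676764]
ft_torque [ 0.03457107  0.00105829 -0.01660488]
finger_gap 0.0850761199983008
side camera_matrix [[361.4023421    0.         250.99813726]
 [  0.         361.4023421  195.68286356]
 [  0.           0.           1.        ]]
side xyz [ 0.489698   -0.59818056  0.57331974]
side rotation [ 0.88525528  0.45559037 -0.04033643 -0.08445991]
top camera_matrix [[448.25869172   0.         250.71437701]
 [  0.         448.25869172 190.63075692]
 [  0.           0.           1.        ]]
top xyz [0.40402328 0.01315946 1.12502563]
top rotation [ 0.7051956   0.06264737 -0.06109471 -0.70359215]
wrist camera_matrix [[324.13086289   0.         256.47075432]
 [  0.         324.13086289 191.36576511]
 [  0.           0.           1.        ]]
wrist hand_eye [[-6.96438225e-04  9.50246747e-01  3.11497408e-01  7.96343464e-02]
 [ 9.99999746e-01  6.15452592e-04  3.58289418e-04 -2.80043439e-05]
 [ 1.48751467e-04  3.11497579e-01 -9.50246934e-01  3.09846239e-02]
 [ 0.00000000e+00  0.00000000e+00  0.00000000e+00  1.00000000e+00]]
```

View pics/side0.png

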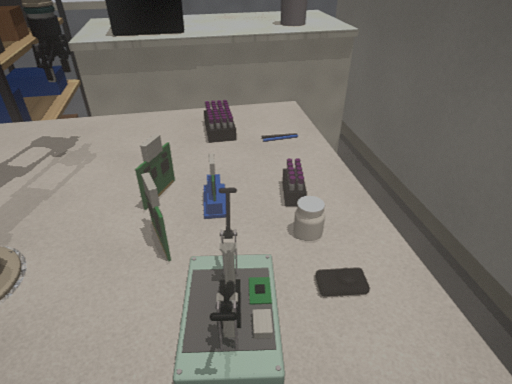

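View pics/top0.png

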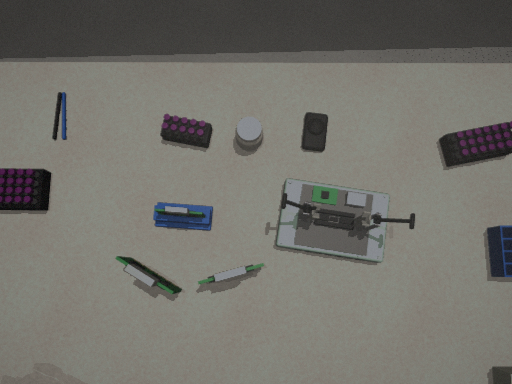

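View pics/wrist0.png

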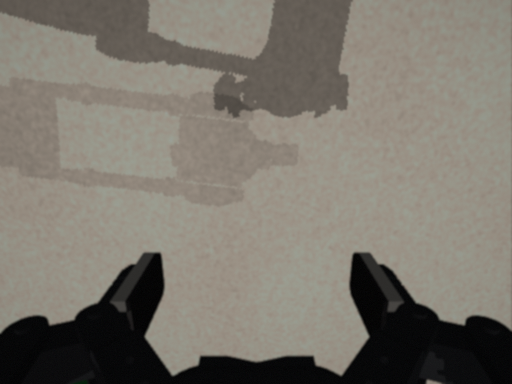

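```bash
cat > h.py <<'E'
import numpy as np, cv2
from scipy.spatial.transform import Rotation as R
def q2m(q): q=np.array(q); return R.from_quat(q[[1,2,3,0]]).as_matrix()
def cam(d,s=None):
    K=d["camera_matrix"]
    if "xyz" in d: return K,q2m(d["rotation"]) if np.size(d["rotation"])==4 else d["rotation"],np.array(d["xyz"])
    H=d["hand_eye"]; Rt=q2m(s["eef_rot"]); return K,Rt@H[:3,:3],np.array(s["ee_pos"])+Rt@H[:3,3]
def ray(c,u,v):
    K,Rc,o=c; x=(u-K[0,2])/K[0,0]; y=(v-K[1,2])/K[1,1]
    return o,Rc@np.array([x,-y,-1.])
def atz(c,u,v,z):
    o,d=ray(c,u,v); return o+d*(z-o[2])/d[2]
def proj(c,P):
    K,Rc,o=c; p=(np.atleast_2d(P)-o)@Rc; return np.c_[K[0,0]*p[:,0]/-p[:,2]+K[0,2],K[1,1]*p[:,1]/p[:,2]+K[1,2]]
def crop(img,x0,y0,x1,y1,f,name):
    cv2.imwrite(name,cv2.resize(img[y0:y1,x0:x1,::-1],None,fx=f,fy=f,interpolation=cv2.INTER_CUBIC))
E
python3 - <<'E'
from rig import r
from h import *
import pickle
d=r.snapshot("top");e=r.snapshot("side")
pickle.dump((d,e),open("v0.pkl","wb"))
crop(d["image"],145,190,225,240,10,"pics/t_rack.png")
crop(d["image"],265,170,425,270,5,"pics/t_reader.png")
crop(e["image"],170,140,270,220,7,"pics/s_rack.png")
crop(e["image"],170,175,290,375,3,"pics/s_reader.png")
c=cam(d)
print(atz(c,185,212,.13),atz(c,334,220,.04))
E
```

```text
[0.5313432  0.16239334 0.13      ] [ 0.52408567 -0.18669769  0.04      ]
```

View pics/t_rack.png

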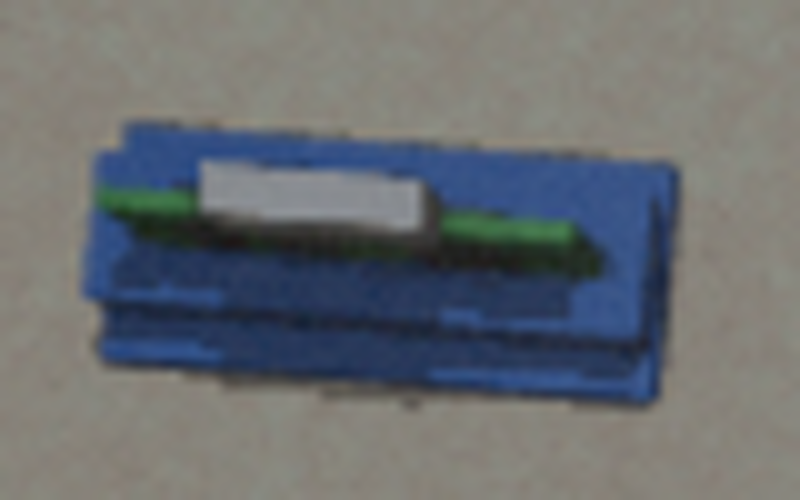

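View pics/t_reader.png

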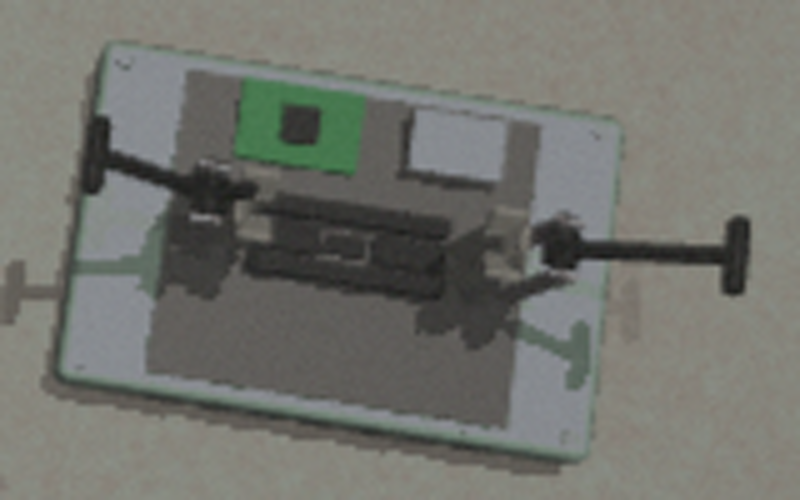

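View pics/s_rack.png

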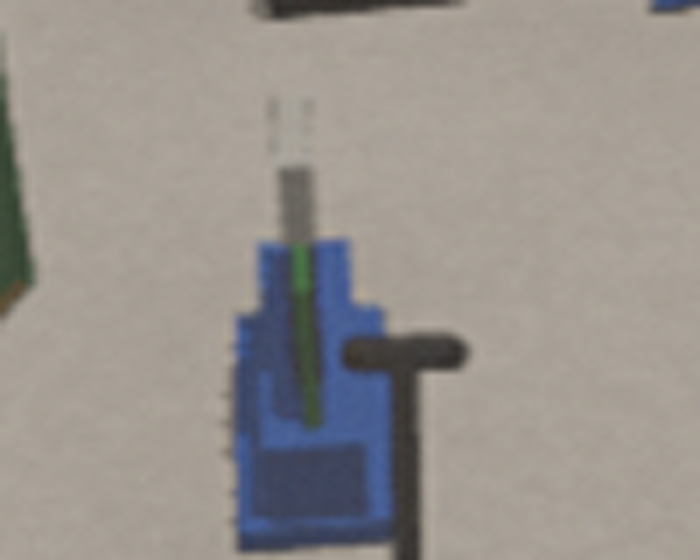

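View pics/s_reader.png

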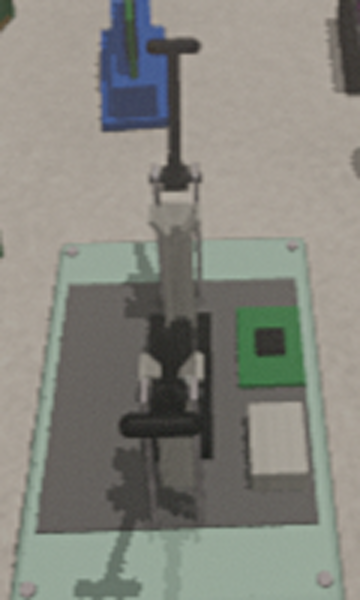

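```bash
python3 - <<'E'
from h import *
import pickle
d,e=pickle.load(open("v0.pkl","rb")); c=cam(d); s=cam(e)
bar=np.array([[200,160],[425,180],[420,232],[200,212]])/10+[145,190]
P=np.array([atz(c,*p,.134) for p in bar]);print("bar",P,P.mean(0),np.linalg.norm(P[1]-P[0]),np.linalg.norm(P[3]-P[0]))
v=P[0]-P[1]+P[3]-P[2];print("bar y dir yaw",np.degrees(np.arctan2(-v[0],v[1])))
g=np.array([[97,192],[575,230]])/10+[145,190]
G=np.array([atz(c,*p,.102) for p in g]);print(G,np.linalg.norm(G[0]-G[1]),G.mean(0))
base=np.array([[106,43],[622,118],[587,460],[60,376]])/5+[265,170]
P=np.array([atz(c,*p,.038) for p in base]);print("base",P,P.mean(0),[np.linalg.norm(P[i]-P[i-1]) for i in range(4)])
v=P[0]-P[1]+P[3]-P[2];print("yaw",np.degrees(np.arctan2(-v[0],v[1])))
v=P[0]-P[3]+P[1]-P[2];print("yaw",np.degrees(np.arctan2(v[1],v[0])))
base=np.array([[65,241],[304,238]])/3+[170,175]
P=np.array([atz(s,*p,.038) for p in base]);print("side base back corners",P)
# trough rails
for n,p,z in [("tipL",(95,155),.2),("tipR",(735,255),.2),("trough c",(347,245),.055)]:
    print(n,atz(c,p[0]/5+265,p[1]/5+170,z))
for n,p in [("jar",(249,130)),("tube",(187,131)),("mouse",(315,132)),("d1",(148,275)),("d2",(232,273))]:
    print(n,atz(c,*p,.08))
E
```

```text
bar [[0.54422213 0.20683502 0.134     ]
 [0.53982821 0.15646713 0.134     ]
 [0.52815126 0.15726472 0.134     ]
 [0.53252834 0.20641637 0.134     ]] [0.53618248 0.18174581 0.134     ] 0.050559183572074624 0.011701278164917176
bar y dir yaw -5.036659635913759
[[0.54126297 0.23654054 0.102     ]
 [0.53270033 0.12630266 0.102     ]] 0.11056992764431789 [0.53698165 0.1814216  0.102     ]
base [[ 0.6268769  -0.07192666  0.038     ]
 [ 0.58976774 -0.32515471  0.038     ]
 [ 0.42362551 -0.29986312  0.038     ]
 [ 0.463015   -0.04789504  0.038     ]] [ 0.52582129 -0.18620988  0.038     ] [np.float64(0.16561474505832657), np.float64(0.25593268007735565), np.float64(0.16805626014437303), np.float64(0.2550283189918986)]
yaw -8.610524508402674
yaw -8.500638897535737
side base back corners [[ 0.46608715 -0.04695388  0.038     ]
 [ 0.62867698 -0.07576674  0.038     ]]
tipL [ 0.54595571 -0.05411469  0.2       ]
tipR [ 0.50466355 -0.31851492  0.2       ]
trough c [ 0.52483397 -0.18496497  0.055     ]
jar [0.73837703 0.02021602 0.08      ]
tube [0.73558064 0.17058269 0.08      ]
mouse [ 0.73362523 -0.13971662  0.08      ]
d1 [0.39213403 0.25065581 0.08      ]
d2 [0.39711749 0.05813617 0.08      ]
```

```bash
cat >> h.py <<'E'
def plan(s,target,yawx,n,first=True):
    """rows toward target TCP pos with tool-x world angle yawx(deg)"""
    Rt=q2m(s["eef_rot"]); p=np.array(s["ee_pos"]); a=np.degrees(np.arctan2(Rt[1,0],Rt[0,0]))
    da=(yawx-a+180)%360-180; step=(np.array(target)-p)/n
    print("yaw now",round(a,2),"tilt",np.round(Rt[2],4),"delta",np.round(np.array(target)-p,4),"dyaw",round(da,2))
    rows=[]
    for i in range(n):
        t=np.radians(a+da*i/n); x=np.array([np.cos(t),np.sin(t),0]); z=np.array([0,0,-1]); y=np.cross(z,x)
        rows.append([round(1000*float(step@k),1) for k in (x,y,z)]+[round(-da/n,2)])
    print(rows)
E
python3 - <<'E'
from rig import r
from h import *
plan(r.sense(),[.536,.19,.42],85,16)
E
```

```text
yaw now 166.32 tilt [ 1.e-04 -8.e-04 -1.e+00] delta [ 0.4    -0.3686  0.0157] dyaw -81.32
[[-29.7, -16.5, -1.0, np.float64(5.08)], [-31.1, -13.8, -1.0, np.float64(5.08)], [-32.2, -11.0, -1.0, np.float64(5.08)], [-33.0, -8.1, -1.0, np.float64(5.08)], [-33.6, -5.1, -1.0, np.float64(5.08)], [-33.9, -2.1, -1.0, np.float64(5.08)], [-34.0, 0.9, -1.0, np.float64(5.08)], [-33.8, 3.9, -1.0, np.float64(5.08)], [-33.3, 6.9, -1.0, np.float64(5.08)], [-32.6, 9.8, -1.0, np.float64(5.08)], [-31.6, 12.7, -1.0, np.float64(5.08)], [-30.3, 15.4, -1.0, np.float64(5.08)], [-28.8, 18.0, -1.0, np.float64(5.08)], [-27.1, 20.5, -1.0, np.float64(5.08)], [-25.2, 22.8, -1.0, np.float64(5.08)], [-23.1, 25.0, -1.0, np.float64(5.08)]]
```

Emit:
{"method": "arm_command", "body": {
  "deltas": [
    [-30,-16,-1,5],
    [-31,-14,-1,5],
    [-32,-11,-1,5],
    [-33,-8,-1,5],
    [-34,-5,-1,5],
    [-34,-2,-1,5],
    [-34,1,-1,5],
    [-34,4,-1,5],
    [-33,7,-1,5],
    [-33,10,-1,5],
    [-32,13,-1,5],
    [-30,15,-1,5]
  ]
}}

```text
time_s: 1.25
ee_pos: [0.4414, 0.2717, 0.414]
eef_rot: [-0.002, 0.614, 0.789, 0.0]
contact_force: [1.1, 1.1, 0.2]
finger_gap: 0.0856
```

```bash
python3 - <<'E'
from rig import r
from h import *
plan(r.sense(),[.536,.19,.42],85,5)
E
```

```text
yaw now 104.19 tilt [ 0.003  -0.0022 -1.    ] delta [ 0.0946 -0.0817  0.006 ] dyaw -19.19
[[-20.5, 14.3, -1.2, np.float64(3.84)], [-19.5, 15.7, -1.2, np.float64(3.84)], [-18.4, 16.9, -1.2, np.float64(3.84)], [-17.2, 18.1, -1.2, np.float64(3.84)], [-16.0, 19.3, -1.2, np.float64(3.84)]]
```

Emit:
{"method": "arm_command", "body": {
  "deltas": [
    [-20,14,-1,3.9],
    [-20,16,-1,3.9],
    [-18,17,-1,3.9],
    [-17,18,-1,3.9],
    [-16,19,-1,3.9],
    [0,0,0,0],
    [0,0,0,0]
  ]
}}

```text
time_s: 1.83
ee_pos: [0.5438, 0.1782, 0.4178]
eef_rot: [-0.0, 0.749, 0.662, -0.0]
contact_force: [-0.3, 0.3, -0.3]
finger_gap: 0.0854
```

```bash
python3 - <<'E'
from rig import r
from h import *
s=r.sense(); plan(s,[.536,.182,.36],85,5); print(s["joints"],s["contact_force"])
d=r.snapshot("wrist"); cv2.imwrite("pics/w1.png",d["image"][:,:,::-1])
c=cam(d,s)
# overlay predicted board bar & PCB
y=np.radians(-5.04)
def T(p,o=(.536,.1816,.012),y=y): 
    p=np.array(p);return np.c_[o[0]+p[:,0]*np.cos(y)-p[:,1]*np.sin(y),o[1]+p[:,0]*np.sin(y)+p[:,1]*np.cos(y),o[2]+p[:,2]]
im=cv2.resize(d["image"][:,:,::-1],None,fx=1.5,fy=1.5)
for P in ([[-.006,-.025,.122],[.006,-.025,.122],[.006,.025,.122],[-.006,.025,.122]],[[-.0025,-.055,.09],[.0025,-.055,.09],[.0025,.055,.09],[-.0025,.055,.09]]):
    q=proj(c,T(P)); print(np.round(q,1)); cv2.polylines(im,[np.int32(q*1.5)],True,(0,0,255),1)
cv2.imwrite("pics/w1o.png",im)
E
```

```text
yaw now 82.97 tilt [-3.e-04 -9.e-04 -1.e+00] delta [-0.0078  0.0038 -0.0578] dyaw 2.03
[[0.6, -1.6, 11.6, np.float64(-0.41)], [0.6, -1.6, 11.6, np.float64(-0.41)], [0.6, -1.6, 11.6, np.float64(-0.41)], [0.6, -1.6, 11.6, np.float64(-0.41)], [0.6, -1.6, 11.6, np.float64(-0.41)]]
[ 1.95181308e-01  2.65112044e-01  1.48762015e+00 -4.39272629e-05
  1.38977263e+00  3.17910312e-01] [-0.34669313  0.28650669 -0.31728154]
[[240.7 213.7]
 [255.  213.2]
 [252.6 154.5]
 [237.5 155. ]]
[[247.4 229.9]
 [252.6 229.8]
 [247.6 112.5]
 [241.8 112.8]]
```

View pics/w1o.png

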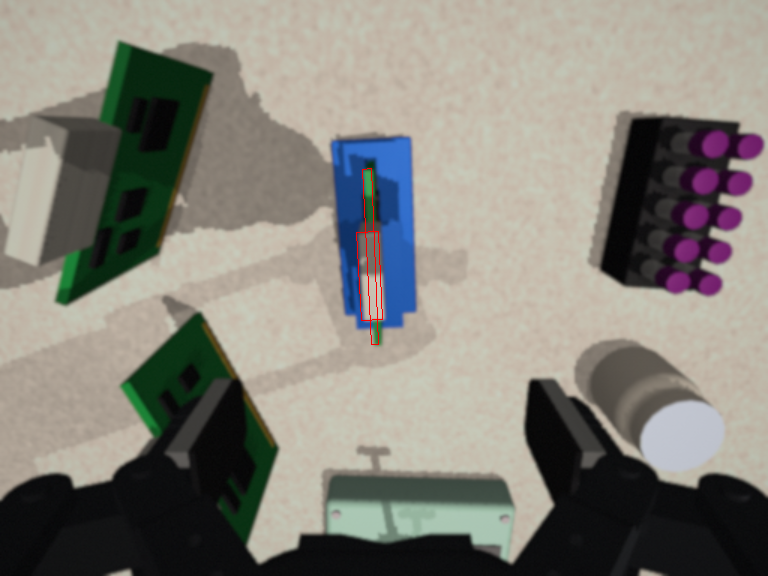

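Emit:
{"method": "arm_command", "body": {
  "deltas": [
    [1,-3,12,-1],
    [1,-3,15,-1],
    [1,-2,15,0],
    [0,0,15,0],
    [0,0,0,0]
  ]
}}

```text
time_s: 2.3
ee_pos: [0.5327, 0.1854, 0.3601]
eef_rot: [-0.0, 0.734, 0.679, 0.001]
contact_force: [-1.6, -0.6, -0.4]
finger_gap: 0.0851
```

```bash
python3 - <<'E'
from rig import r
from h import *
s=r.sense(); plan(s,[.536,.1815,.274],85,6)
E
```

```text
yaw now 85.49 tilt [ 0.0014  0.001  -1.    ] delta [ 0.0033 -0.0039 -0.0861] dyaw -0.49
[[-0.6, 0.6, 14.3, np.float64(0.08)], [-0.6, 0.6, 14.3, np.float64(0.08)], [-0.6, 0.6, 14.3, np.float64(0.08)], [-0.6, 0.6, 14.3, np.float64(0.08)], [-0.6, 0.6, 14.3, np.float64(0.08)], [-0.6, 0.6, 14.3, np.float64(0.08)]]
```

Emit:
{"method": "arm_command", "body": {
  "deltas": [
    [-1,1,15,0.2],
    [-1,1,15,0.2],
    [-1,1,15,0],
    [0,0,14,0],
    [0,0,14,0],
    [0,0,6,0],
    [0,0,0,0]
  ]
}}

```text
time_s: 2.88
ee_pos: [0.5326, 0.1877, 0.2838]
eef_rot: [0.001, 0.733, 0.68, 0.004]
contact_force: [0.0, -1.2, 1.0]
finger_gap: 0.0853
```

```bash
python3 - <<'E'
from rig import r
from h import *
s=r.sense(); plan(s,[.536,.1815,.274],85,1)
E
```

```text
yaw now 85.68 tilt [ 0.0048  0.0059 -1.    ] delta [ 0.0034 -0.0062 -0.0098] dyaw -0.68
[[-6.0, 3.8, 9.8, np.float64(0.68)]]
```

Emit:
{"method": "arm_command", "body": {
  "deltas": [
    [-6,4,8,0.7],
    [0,0,0,0],
    [0,0,0,0]
  ]
}}

```text
time_s: 3.13
ee_pos: [0.5368, 0.1821, 0.2774]
eef_rot: [0.001, 0.737, 0.676, 0.005]
contact_force: [0.1, -0.6, 0.1]
finger_gap: 0.0853
```

```bash
python3 - <<'E'
from rig import r
from h import *
s=r.sense(); plan(s,[.536,.1815,.274],85,1); print(s["contact_force"])
E
```

```text
yaw now 85.04 tilt [ 0.0059  0.0091 -0.9999] delta [-0.0008 -0.0006 -0.0034] dyaw -0.04
[[-0.6, -0.8, 3.4, np.float64(0.04)]]
[ 0.10804885 -0.60189376  0.05856342]
```

Emit:
{"method": "arm_command", "body": {
  "deltas": [
    [-0.5,-0.8,3,0],
    [0,0,0,0]
  ]
}}

```text
time_s: 3.3
ee_pos: [0.5365, 0.1815, 0.2754]
eef_rot: [0.002, 0.737, 0.676, 0.006]
contact_force: [-0.7, -0.9, -0.4]
finger_gap: 0.0857
```

Emit:
{"method": "arm_command", "body": {
  "deltas": [
    [0,0,0,0],
    [0,0,0,0],
    [0,0,0,0],
    [0,0,0,0],
    [0,0,0,0],
    [0,0,0,0],
    [0,0,0,0],
    [0,0,0,0],
    [0,0,0,0],
    [0,0,0,0]
  ],
  "gripper": 1,
  "force": 50
}}

```text
time_s: 4.13
ee_pos: [0.5357, 0.1815, 0.2767]
eef_rot: [0.002, 0.737, 0.676, 0.006]
contact_force: [-0.8, -0.4, 1.3]
finger_gap: 0.0113
```

```bash
python3 - <<'E'
from rig import r
from h import *
s=r.sense(); plan(s,[.536,.1815,.274],85,1); print(s["contact_force"],s["ft_torque"],s["finger_gap"])
d=r.snapshot("wrist"); cv2.imwrite("pics/w2.png",d["image"][:,:,::-1])
E
```

```text
yaw now 85.03 tilt [ 0.0069  0.0106 -0.9999] delta [ 0.0003 -0.     -0.0027] dyaw -0.03
[[0.0, 0.3, 2.7, np.float64(0.03)]]
[-0.8329291  -0.42936195  1.26745567] [ 0.06689717  0.27736642 -0.00313938] 0.011268944295180602
```

View pics/w2.png

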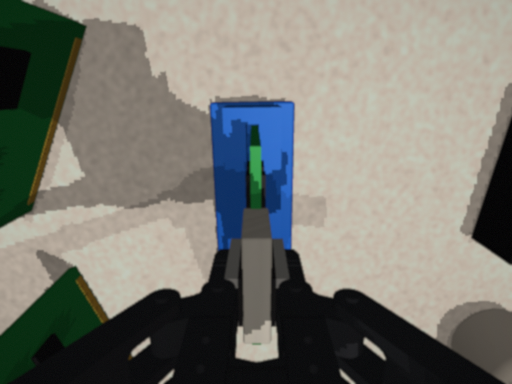

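Emit:
{"method": "arm_command", "body": {
  "deltas": [
    [0,0,-4,0],
    [0,0,-8,0],
    [0,0,-12,0],
    [0,0,-16,0],
    [0,0,-16,0],
    [0,0,-16,0],
    [0,0,-12,0],
    [0,0,-8,0],
    [0,0,-4,0]
  ]
}}

```text
time_s: 4.93
ee_pos: [0.5355, 0.1804, 0.3761]
eef_rot: [0.002, 0.737, 0.675, 0.005]
contact_force: [0.4, 0.7, -2.6]
finger_gap: 0.0114
```

```bash
python3 - <<'E'
from rig import r
from h import *
s=r.sense(); plan(s,[.536,.1815,.49],85,10); print(s["contact_force"],s["ft_torque"],s["finger_gap"])
E
```

```text
yaw now 84.98 tilt [ 0.0048  0.0095 -0.9999] delta [0.0005 0.0011 0.1139] dyaw 0.02
[[0.1, 0.0, -11.4, np.float64(-0.0)], [0.1, 0.0, -11.4, np.float64(-0.0)], [0.1, 0.0, -11.4, np.float64(-0.0)], [0.1, 0.0, -11.4, np.float64(-0.0)], [0.1, 0.0, -11.4, np.float64(-0.0)], [0.1, 0.0, -11.4, np.float64(-0.0)], [0.1, 0.0, -11.4, np.float64(-0.0)], [0.1, 0.0, -11.4, np.float64(-0.0)], [0.1, 0.0, -11.4, np.float64(-0.0)], [0.1, 0.0, -11.4, np.float64(-0.0)]]
[ 0.35770239  0.69213754 -2.608055  ] [0.00623629 0.02197632 0.03100381] 0.011407618458366768
```

Emit:
{"method": "arm_command", "body": {
  "deltas": [
    [0,0,-6,0],
    [0,0,-14,0],
    [0,0,-18,0],
    [0,0,-20,0],
    [-4,0,-20,0],
    [-10,0,-16,0],
    [-16,0,-10,0.3],
    [-22,0,-5,0.3],
    [-25,0,0,0.3],
    [-25,0,0,0.3],
    [-25,0,0,0.3],
    [-25,0,0,0.3]
  ]
}}

```text
time_s: 5.93
ee_pos: [0.5185, 0.0277, 0.4865]
eef_rot: [-0.002, 0.745, 0.667, 0.002]
contact_force: [0.1, 0.1, -2.9]
finger_gap: 0.0112
```

```bash
python3 - <<'E'
from rig import r
from h import *
s=r.sense(); plan(s,[.5258,-.186,.49],81.45,10); print(s["contact_force"],s["ft_torque"],s["finger_gap"])
E
```

```text
yaw now 83.62 tilt [ 5.5e-03  3.0e-04 -1.0e+00] delta [ 0.0073 -0.2137  0.0035] dyaw -2.17
[[-21.2, 3.1, -0.3, np.float64(0.22)], [-21.1, 3.2, -0.3, np.float64(0.22)], [-21.1, 3.3, -0.3, np.float64(0.22)], [-21.1, 3.3, -0.3, np.float64(0.22)], [-21.1, 3.4, -0.3, np.float64(0.22)], [-21.1, 3.5, -0.3, np.float64(0.22)], [-21.1, 3.6, -0.3, np.float64(0.22)], [-21.1, 3.7, -0.3, np.float64(0.22)], [-21.1, 3.7, -0.3, np.float64(0.22)], [-21.0, 3.8, -0.3, np.float64(0.22)]]
[ 0.12215254  0.06863666 -2.87599497] [-0.01817292 -0.05084818  0.0057076 ] 0.011182913072869713
```

Emit:
{"method": "arm_command", "body": {
  "deltas": [
    [-25,3,0,0.2],
    [-25,3,0,0.2],
    [-25,4,0,0.2],
    [-25,4,0,0.2],
    [-25,4,0,0.2],
    [-22,4,0,0.2],
    [-18,3,0,0.2],
    [-12,3,0,0.2],
    [-8,2,0,0.2],
    [-4,1,0,0.2],
    [0,0,0,0],
    [0,0,0,0]
  ]
}}

```text
time_s: 6.93
ee_pos: [0.5232, -0.1773, 0.4805]
eef_rot: [-0.007, 0.759, 0.65, -0.001]
contact_force: [0.2, -0.2, -2.4]
finger_gap: 0.011
```

```bash
python3 - <<'E'
from rig import r
from h import *
s=r.sense(); plan(s,[.5258,-.186,.49],81.45,2); print(s["contact_force"],s["ft_torque"],s["finger_gap"],s["dq"])
d=r.snapshot("wrist"); cv2.imwrite("pics/w3.png",cv2.resize(d["image"][:,:,::-1],None,fx=1.5,fy=1.5))
E
```

```text
yaw now 81.16 tilt [ 0.0066 -0.0118 -0.9999] delta [ 0.0026 -0.0087  0.0095] dyaw 0.29
[[-4.1, 2.0, -4.8, np.float64(-0.15)], [-4.1, 2.0, -4.8, np.float64(-0.15)]]
[ 0.224561   -0.22741352 -2.39905175] [ 0.00726082 -0.01553284  0.02761505] 0.011046843281805323 [0.00372904 0.0029198  0.00210852 0.00313847 0.00152501 0.00176623]
```

View pics/w3.png

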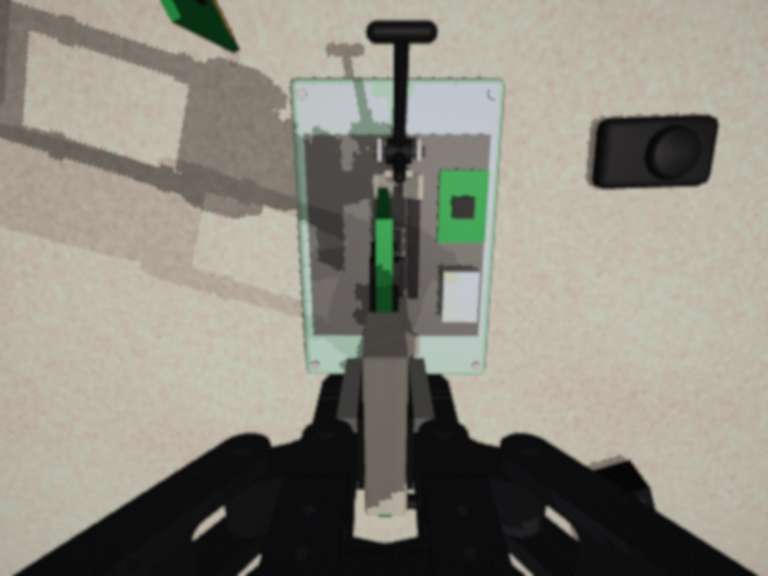

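```bash
cat >> h.py <<'E'
def T(p,o,yawdeg):
    y=np.radians(yawdeg); p=np.atleast_2d(np.array(p,float)); return np.c_[o[0]+p[:,0]*np.cos(y)-p[:,1]*np.sin(y),o[1]+p[:,0]*np.sin(y)+p[:,1]*np.cos(y),o[2]+p[:,2]]
def readeroverlay(d,s,o,yaw,name,f=3,box=(150,0,400,270)):
    c=cam(d,s); x0,y0,x1,y1=box
    im=cv2.resize(d["image"][y0:y1,x0:x1,::-1],None,fx=f,fy=f,interpolation=cv2.INTER_CUBIC)
    def L(P,col=(0,0,255),cl=True):
        q=(proj(c,T(P,(o[0],o[1],0),yaw))-[x0-.5,y0-.5])*f; cv2.polylines(im,[np.int32(np.round(q))],cl,col,1,cv2.LINE_AA)
    X,Y=.085,.13
    L([[-X,-Y,.04],[X,-Y,.04],[X,Y,.04],[-X,Y,.04]])
    for sg in (1,-1):
        L([[-.004,sg*.0575,.122],[.004,sg*.0575,.122],[.004,sg*.05,.122],[-.004,sg*.05,.122]],(255,0,0))
        for q in (1.05,1.2):
            a=q-.35; L([[0,sg*.078,.14],[0,sg*(.078+.08*np.sin(a)),.14+.08*np.cos(a)]],(0,255,255),False)
            L([[-.017,sg*(.078+.08*np.sin(a)),.14+.08*np.cos(a)],[.017,sg*(.078+.08*np.sin(a)),.14+.08*np.cos(a)]],(0,255,255),False)
    L([[0,-.055,.066],[0,.055,.066]],(255,0,255),False)
    cv2.imwrite(name,im)
E
python3 - <<'E'
from rig import r
from h import *
import pickle
s=r.sense()
d=r.snapshot("wrist"); pickle.dump((d,s),open("v3.pkl","wb"))
readeroverlay(d,s,(.5258,-.186),-8.55,"pics/w3o.png")
d,e=pickle.load(open("v0.pkl","rb"))
readeroverlay(d,None,(.5258,-.186),-8.55,"pics/t3o.png",5,(265,170,425,270))
readeroverlay(e,None,(.5258,-.186),-8.55,"pics/s3o.png",3,(170,175,300,375))
E
```

```text
(no output)
```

View pics/w3o.png

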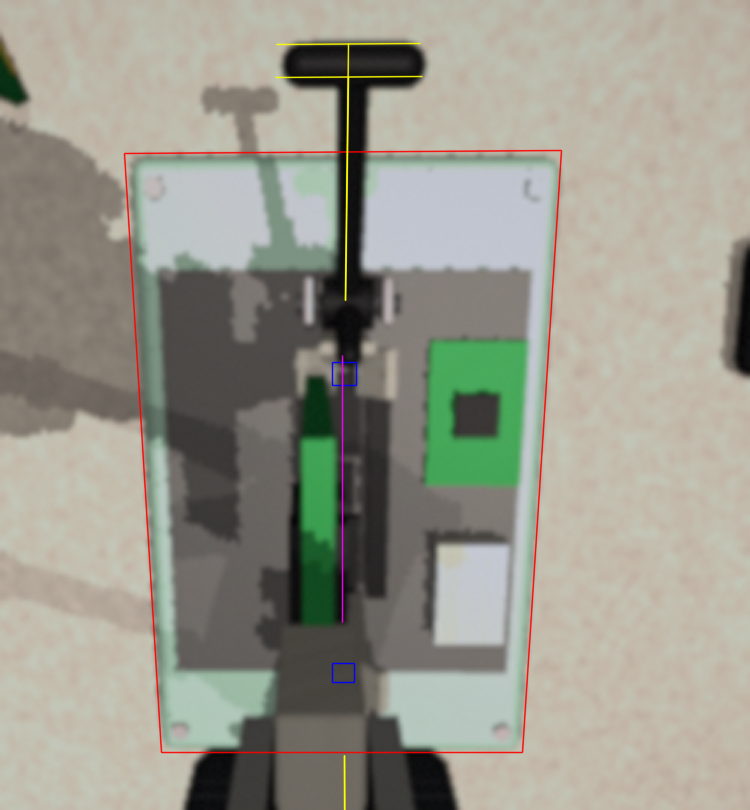

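View pics/t3o.png

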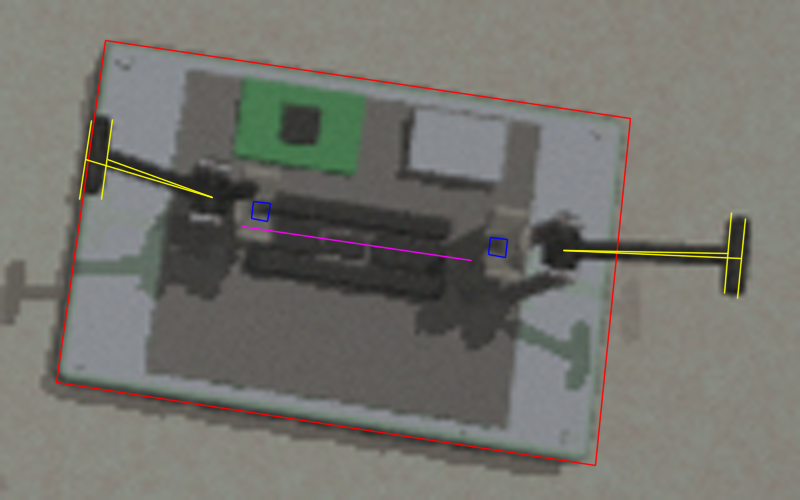

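View pics/s3o.png

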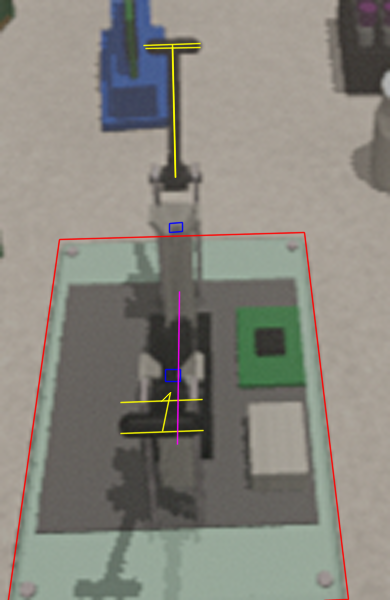

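Emit:
{"method": "arm_command", "body": {
  "deltas": [
    [-4,2.5,5,-0.1],
    [-4,2,10,-0.1],
    [0,0,10,0],
    [0,0,10,0],
    [0,0,10,0],
    [0,0,5,0],
    [0,0,0,0]
  ]
}}

```text
time_s: 7.62
ee_pos: [0.5259, -0.1825, 0.4246]
eef_rot: [-0.008, 0.756, 0.654, -0.001]
contact_force: [0.5, 0.2, -2.8]
finger_gap: 0.0111
```

```bash
python3 - <<'E'
from rig import r
from h import *
s=r.sense(); plan(s,[.5262,-.186,.415],81.4,2); print(s["contact_force"],s["ft_torque"],s["finger_gap"])
E
```

```text
yaw now 81.7 tilt [ 0.0081 -0.0131 -0.9999] delta [ 0.0003 -0.0035 -0.0096] dyaw -0.3
[[-1.7, 0.4, 4.8, np.float64(0.15)], [-1.7, 0.4, 4.8, np.float64(0.15)]]
[ 0.50554613  0.18435565 -2.79662262] [0.00396413 0.04328004 0.02099095] 0.011114152247976263
```

```bash
cat >> h.py <<'E'
def tip(s,off=.2647):
    return np.array(s["ee_pos"])+q2m(s["eef_rot"])[:,2]*off
E
python3 - <<'E'
from rig import r
from h import *
import pickle
s=r.sense(); print(tip(s), tip(s,.165)); Rt=q2m(s["eef_rot"]); print(Rt[:,2])
d=r.snapshot("wrist"); pickle.dump((d,s),open("v4.pkl","wb"))
readeroverlay(d,s,(.5262,-.186),-8.6,"pics/w4o.png")
E
```

```text
[ 0.5227501  -0.17985357  0.15993538] [ 0.52392634 -0.18084249  0.25962354]
[-0.0117977   0.00991894 -0.99988121]
```

View pics/w4o.png

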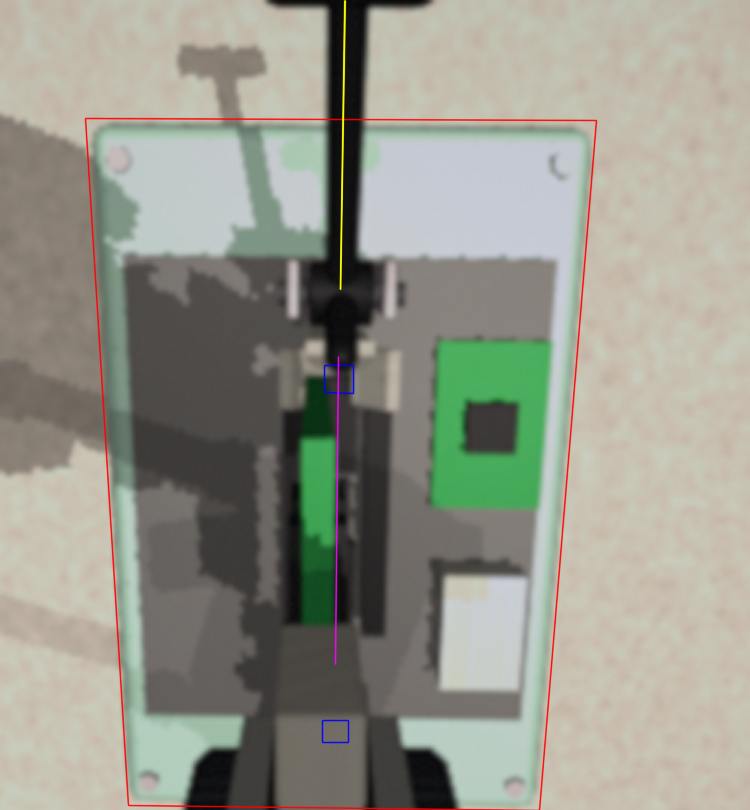

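Emit:
{"method": "arm_command", "body": {
  "deltas": [
    [-3,2.2,2,0.2],
    [-2.5,2.1,2,0.2],
    [0,0,2,0],
    [0,0,0,0]
  ]
}}

```text
time_s: 8.0
ee_pos: [0.5302, -0.1892, 0.4193]
eef_rot: [-0.006, 0.759, 0.651, -0.001]
contact_force: [-0.1, 0.2, -2.5]
finger_gap: 0.0111
```

```bash
cat >> h.py <<'E'
def err(s,o=(.5262,-.186),yaw=-8.6,off=.2647):
    """remaining lower-edge shift in tool axes mm, turn deg"""
    Rt=q2m(s["eef_rot"]); p=tip(s,off); d=np.array([o[0]-p[0],o[1]-p[1]]); 
    x=Rt[:2,0];y=Rt[:2,1]; a=np.degrees(np.arctan2(x[1],x[0]))
    print("edge",np.round(p,4),"need tx,ty mm",np.round([1000*d@x,1000*d@y],2),"turn",round(a-(yaw+90),2),"tilt",np.round(Rt[2,:2],4),"F",np.round(s["contact_force"],1),"M",np.round(s["ft_torque"],2),"t",round(s["time_s"],2))
E
python3 - <<'E'
from rig import r
from h import *
import pickle
s=r.sense();err(s)
d=r.snapshot("wrist"); pickle.dump((d,s),open("v5.pkl","wb"))
readeroverlay(d,s,(.5262,-.186),-8.6,"pics/w5o.png",4,(190,60,330,260))
d=r.snapshot("side");crop(d["image"],170,140,300,270,5,"pics/s5.png")
E
```

```text
edge [ 0.5277 -0.1869  0.1547] need tx,ty mm [ 0.7  -1.62] turn -0.13 tilt [ 0.0072 -0.0105] F [-0.1  0.2 -2.5] M [0.01 0.03 0.03] t 8.0
```

View pics/w5o.png

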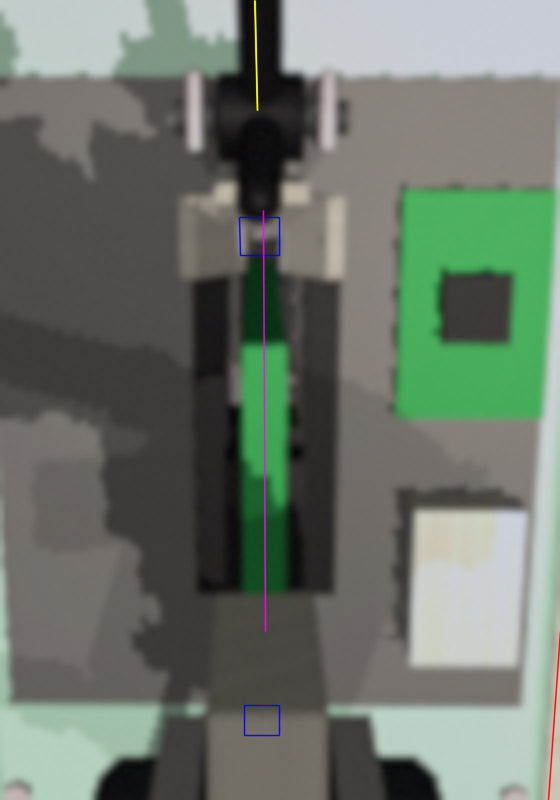

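View pics/s5.png

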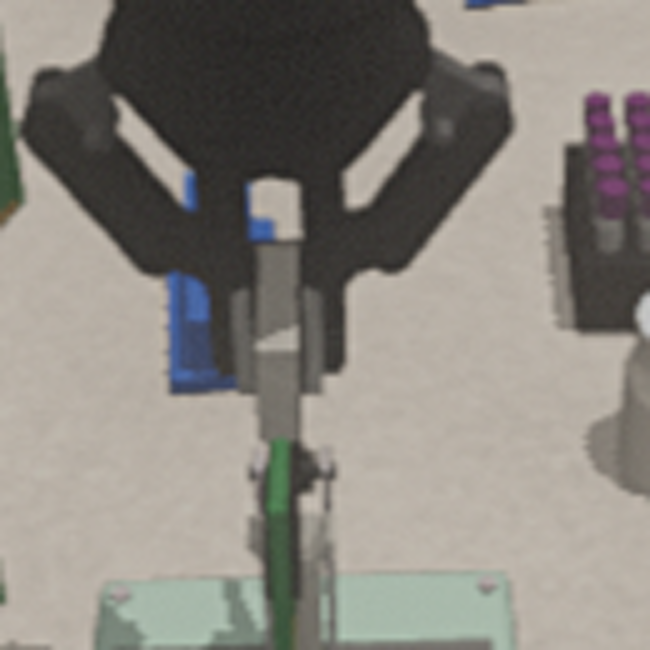

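Emit:
{"method": "arm_command", "body": {
  "deltas": [
    [0.4,-0.4,4,-0.1],
    [0.3,-0.4,4,0],
    [0,0,4,0],
    [0,0,4,0],
    [0,0,2,0]
  ]
}}

```text
time_s: 8.52
ee_pos: [0.5292, -0.188, 0.4013]
eef_rot: [-0.005, 0.758, 0.652, -0.0]
contact_force: [0.4, -0.7, -2.7]
finger_gap: 0.0115
```

```bash
python3 - <<'E'
from rig import r
from h import *
s=r.sense();err(s,(.5268,-.186))
E
```

```text
edge [ 0.5275 -0.1861  0.1366] need tx,ty mm [-0.05 -0.7 ] turn -0.01 tilt [ 0.0064 -0.0076] F [ 0.4 -0.7 -2.7] M [-0.02  0.04 -0.08] t 8.52
```

Emit:
{"method": "arm_command", "body": {
  "deltas": [
    [0,-0.4,3,0],
    [0,-0.2,4,0],
    [0,0,4,0],
    [0,0,4,0],
    [0,0,2,0],
    [0,0,0,0]
  ]
}}

```text
time_s: 9.02
ee_pos: [0.5283, -0.1876, 0.3813]
eef_rot: [-0.006, 0.758, 0.652, -0.0]
contact_force: [1.3, -0.6, -1.9]
finger_gap: 0.011
```

```bash
python3 - <<'E'
from rig import r
from h import *
s=r.sense();err(s,(.5268,-.186))
d=r.snapshot("wrist");crop(d["image"],190,60,330,260,4,"pics/w6.png")
E
```

```text
edge [ 0.5262 -0.1855  0.1167] need tx,ty mm [-0.46  0.64] turn -0.01 tilt [ 0.0069 -0.009 ] F [ 1.3 -0.6 -1.9] M [-0.02 -0.12 -0.  ] t 9.02
```

View pics/w6.png

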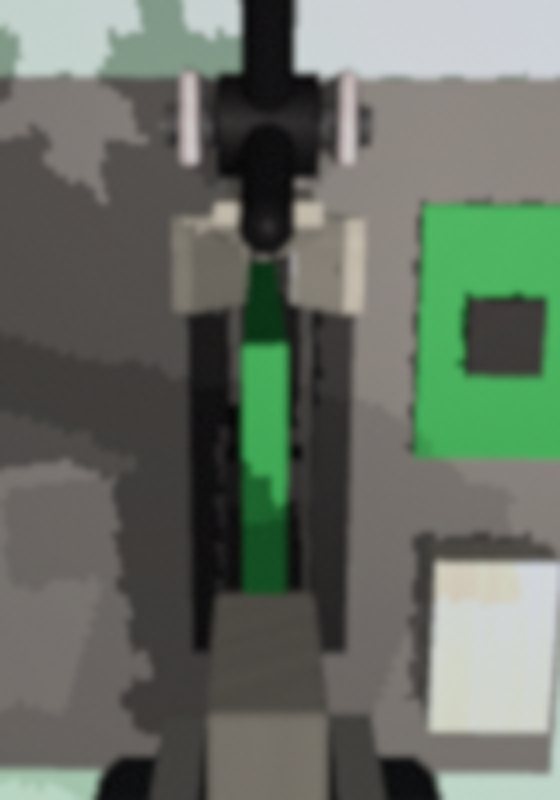

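Emit:
{"method": "arm_command", "body": {
  "deltas": [
    [-0.2,0.6,2,0],
    [0,0.3,3,0],
    [0,0,4,0],
    [0,0,4,0],
    [0,0,3,0],
    [0,0,0,0]
  ]
}}

```text
time_s: 9.57
ee_pos: [0.5291, -0.1879, 0.3643]
eef_rot: [-0.005, 0.758, 0.652, -0.0]
contact_force: [-0.2, -0.3, -2.4]
finger_gap: 0.0113
```

```bash
python3 - <<'E'
from rig import r
from h import *
s=r.sense();err(s,(.5268,-.186))
E
```

```text
edge [ 0.5271 -0.1859  0.0997] need tx,ty mm [-0.16 -0.3 ] turn -0.0 tilt [ 0.0066 -0.0087] F [-0.2 -0.3 -2.4] M [ 0.02  0.01 -0.02] t 9.57
```

Free in the groove. Continue, aligning slightly.

Emit:
{"method": "arm_command", "body": {
  "deltas": [
    [0,-0.1,3,0],
    [0,0,4,0],
    [0,0,4,0],
    [0,0,4,0],
    [0,0,4,0],
    [0,0,4,0],
    [0,0,3,0],
    [0,0,0,0]
  ]
}}

```text
time_s: 10.23
ee_pos: [0.5287, -0.1877, 0.3351]
eef_rot: [-0.006, 0.758, 0.652, -0.0]
contact_force: [0.3, 0.1, -1.4]
finger_gap: 0.0113
```

```bash
python3 - <<'E'
from rig import r
from h import *
s=r.sense();err(s,(.5268,-.186))
E
```

```text
edge [ 0.5266 -0.1855  0.0704] need tx,ty mm [-0.46  0.29] turn -0.0 tilt [ 0.0068 -0.0092] F [ 0.3  0.1 -1.4] M [ 0.   -0.04 -0.  ] t 10.23
```

Emit:
{"method": "arm_command", "body": {
  "deltas": [
    [-0.2,0.2,3,0],
    [-0.1,0.1,3,0],
    [0,0,3,0],
    [0,0,2,0],
    [0,0,0,0]
  ]
}}

```text
time_s: 10.65
ee_pos: [0.5289, -0.188, 0.3231]
eef_rot: [-0.006, 0.758, 0.652, -0.0]
contact_force: [-0.2, -0.7, -2.4]
finger_gap: 0.0112
```

Emit:
{"method": "arm_command", "body": {
  "deltas": [
    [0,0,1,0],
    [0,0,1,0],
    [0,0,0,0]
  ]
}}

```text
time_s: 10.9
ee_pos: [0.529, -0.188, 0.321]
eef_rot: [-0.005, 0.758, 0.652, -0.0]
contact_force: [0.5, -0.5, -3.1]
finger_gap: 0.0113
```

```bash
python3 - <<'E'
from rig import r
from h import *
s=r.sense();err(s,(.5268,-.186))
E
```

```text
edge [ 0.527  -0.186   0.0563] need tx,ty mm [-0.03 -0.18] turn -0.01 tilt [ 0.0065 -0.0088] F [ 0.5 -0.5 -3.1] M [-0.01  0.05 -0.01] t 10.9
```

Emit:
{"method": "arm_command", "body": {
  "deltas": [
    [0,0,1,0],
    [0,0,1,0],
    [0,0,0,0]
  ]
}}

```text
time_s: 11.15
ee_pos: [0.529, -0.188, 0.319]
eef_rot: [-0.005, 0.758, 0.652, -0.0]
contact_force: [0.6, 0.1, -2.8]
finger_gap: 0.0114
```

Emit:
{"method": "arm_command", "body": {
  "deltas": [
    [0,0,1,0],
    [0,0,1,0],
    [0,0,0,0]
  ]
}}

```text
time_s: 11.4
ee_pos: [0.5289, -0.188, 0.317]
eef_rot: [-0.005, 0.758, 0.652, -0.0]
contact_force: [0.6, -1.2, -2.6]
finger_gap: 0.0112
```

Emit:
{"method": "arm_command", "body": {
  "deltas": [
    [0,0,1,0],
    [0,0,0,0]
  ]
}}

```text
time_s: 11.57
ee_pos: [0.5289, -0.188, 0.3159]
eef_rot: [-0.005, 0.758, 0.652, -0.0]
contact_force: [-0.5, 0.4, -3.0]
finger_gap: 0.0113
```

Emit:
{"method": "arm_command", "body": {
  "deltas": [
    [0,0,1,0],
    [0,0,0,0]
  ]
}}

```text
time_s: 11.73
ee_pos: [0.5289, -0.188, 0.3147]
eef_rot: [-0.005, 0.758, 0.652, -0.0]
contact_force: [-0.1, 1.1, -2.3]
finger_gap: 0.0114
```

Emit:
{"method": "arm_command", "body": {
  "deltas": [
    [0,0,1,0],
    [0,0,0,0]
  ]
}}

```text
time_s: 11.9
ee_pos: [0.529, -0.1881, 0.3145]
eef_rot: [-0.005, 0.758, 0.652, -0.0]
contact_force: [-1.5, 1.0, -2.6]
finger_gap: 0.0111
```

Emit:
{"method": "arm_command", "body": {
  "deltas": [
    [0,0,1,0],
    [0,0,0,0]
  ]
}}

```text
time_s: 12.07
ee_pos: [0.5288, -0.188, 0.3145]
eef_rot: [-0.005, 0.758, 0.652, -0.0]
contact_force: [-0.8, 0.4, -3.0]
finger_gap: 0.0114
```

Emit:
{"method": "arm_command", "body": {
  "deltas": [
    [0,0,1,0],
    [0,0,0,0]
  ]
}}

```text
time_s: 12.23
ee_pos: [0.5287, -0.1879, 0.3143]
eef_rot: [-0.004, 0.758, 0.652, -0.0]
contact_force: [-2.4, -0.5, 2.9]
finger_gap: 0.0111
```

Emit:
{"method": "arm_command", "body": {
  "deltas": [
    [0,0,0,0],
    [0,0,0,0],
    [0,0,0,0],
    [0,0,0,0],
    [0,0,0,0],
    [0,0,0,0]
  ],
  "gripper": 0.5
}}

```text
time_s: 12.73
ee_pos: [0.53, -0.1885, 0.314]
eef_rot: [-0.002, 0.758, 0.652, 0.001]
contact_force: [-0.1, 0.5, -0.1]
finger_gap: 0.0427
```

```bash
python3 - <<'E'
from rig import r
from h import *
s=r.sense();err(s,(.5268,-.186)); print(s["finger_gap"])
d=r.snapshot("wrist");cv2.imwrite("pics/w7.png",d["image"][:,:,::-1])
d=r.snapshot("side");crop(d["image"],170,140,300,300,4,"pics/s7.png")
E
```

```text
edge [ 0.5295 -0.1872  0.0493] need tx,ty mm [ 0.75 -2.88] turn 0.0 tilt [ 0.0046 -0.0025] F [-0.1  0.5 -0.1] M [0.02 0.03 0.01] t 12.73
0.04268971926780445
```

View pics/w7.png

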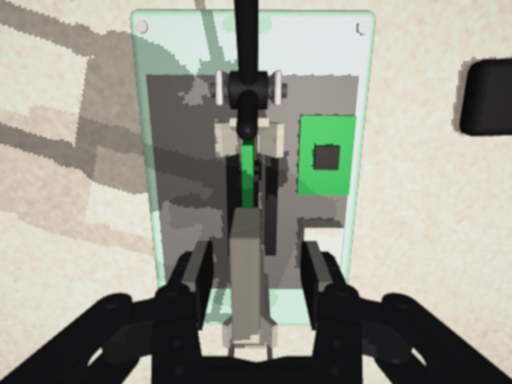

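View pics/s7.png

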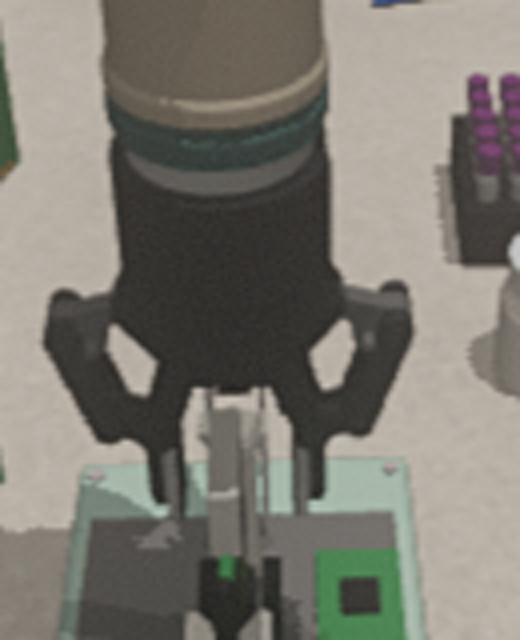

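Emit:
{"method": "arm_command", "body": {
  "deltas": [
    [0,0,-4,0],
    [0,0,-8,0],
    [0,0,-14,0],
    [0,0,-16,0],
    [0,0,-16,0],
    [0,0,-16,0],
    [0,0,-16,0],
    [4,0,-14,0],
    [8,0,-8,0],
    [14,0,-4,0],
    [18,0,0,0],
    [20,0,0,0]
  ]
}}

```text
time_s: 13.83
ee_pos: [0.5396, -0.1249, 0.4414]
eef_rot: [-0.001, 0.76, 0.65, 0.001]
contact_force: [0.3, 0.7, -0.1]
finger_gap: 0.0427
```

```bash
cat >> h.py <<'E'
def rf(s,off=.173,o=(.5268,-.186),yaw=-8.6):
    p=tip(s,off); a=np.radians(yaw); d=p[:2]-np.array(o)
    Rt=q2m(s["eef_rot"]); f=np.array(s["contact_force"])
    y=np.array([-np.sin(a),np.cos(a)]);x=np.array([np.cos(a),np.sin(a)])
    print("tip in reader mm x,y,z",np.round([1000*d@x,1000*d@y,1000*p[2]],1),"F reader",np.round([f[:2]@x,f[:2]@y,f[2]],1),"tilt",np.round(Rt[2,:2],4),"yaw",round(np.degrees(np.arctan2(Rt[1,0],Rt[0,0])),2),"t",round(s["time_s"],2),"gap",round(s["finger_gap"],4))
E
python3 - <<'E'
from rig import r
from h import *
s=r.sense();rf(s)
E
```

```text
tip in reader mm x,y,z [  3.7  62.8 268.4] F reader [ 0.2  0.8 -0.1] tilt [0.0028 0.0009] yaw 81.07 t 13.83 gap 0.0427
```

Close the fingers and go outside the left lever; need y≈168, then look.

Emit:
{"method": "arm_command", "body": {
  "deltas": [
    [20,-1,0,-0.1],
    [20,-1,0,-0.1],
    [20,-1,0,-0.1],
    [14,0,0,0],
    [8,0,0,0],
    [4,0,0,0],
    [0,0,0,0],
    [0,0,0,0]
  ],
  "gripper": 1,
  "force": 40
}}

```text
time_s: 14.5
ee_pos: [0.5483, -0.0248, 0.4407]
eef_rot: [-0.004, 0.756, 0.655, 0.002]
contact_force: [0.3, 0.5, -0.1]
finger_gap: -0.0001
```

```bash
python3 - <<'E'
from rig import r
from h import *
s=r.sense();rf(s)
d=r.snapshot("top");readeroverlay(d,None,(.5268,-.186),-8.6,"pics/t8.png",5,(265,170,425,270))
d=r.snapshot("wrist");cv2.imwrite("pics/w8.png",d["image"][:,:,::-1])
d=r.snapshot("side");readeroverlay(d,None,(.5268,-.186),-8.6,"pics/s8.png",4,(170,150,300,350))
E
```

```text
tip in reader mm x,y,z [ -3.6 163.9 267.7] F reader [ 0.2  0.6 -0.1] tilt [ 0.0076 -0.0039] yaw 81.84 t 14.5 gap -0.0001
```

View pics/t8.png

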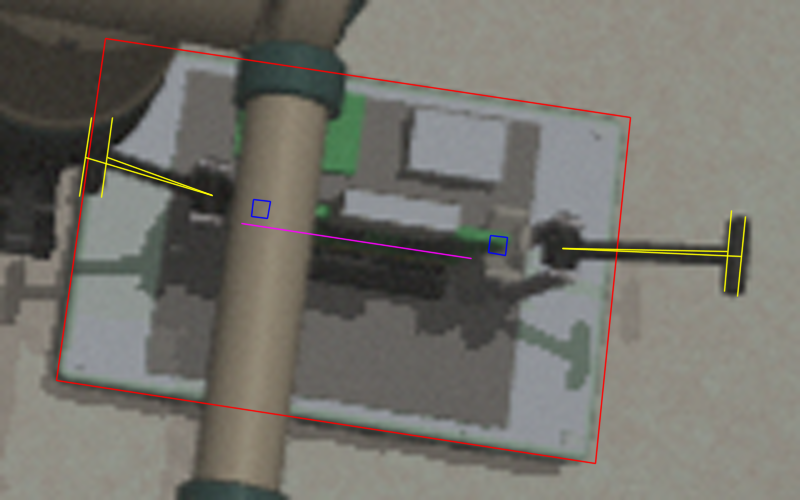

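View pics/s8.png

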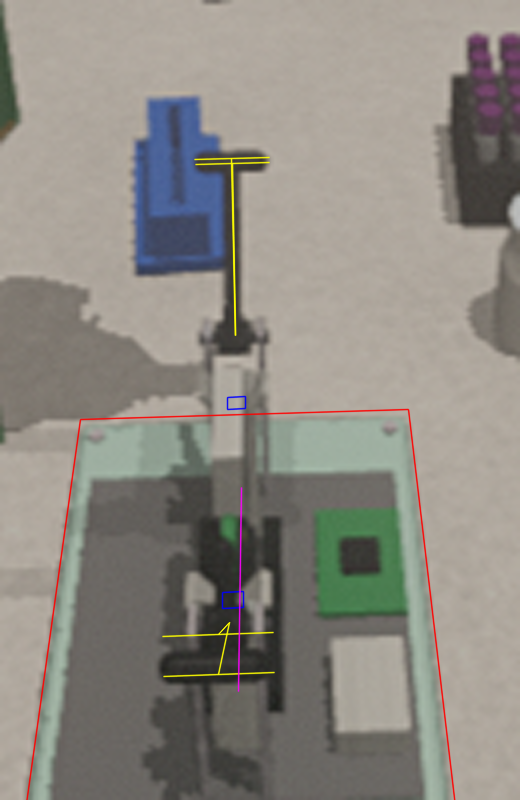

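View pics/w8.png

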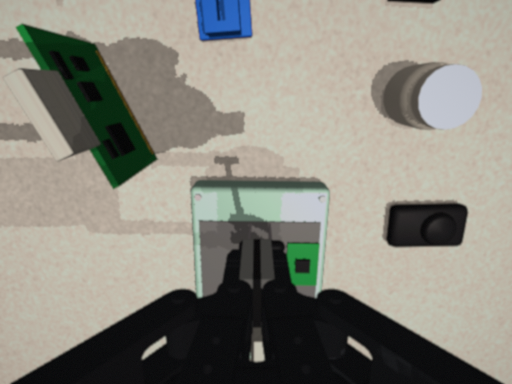

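Emit:
{"method": "arm_command", "body": {
  "deltas": [
    [1,2,5,0.2],
    [1,1,10,0.2],
    [0,1,12,0],
    [0,0,12,0],
    [0,0,12,0],
    [0,0,10,0],
    [0,0,6,0],
    [0,0,0,0],
    [0,0,0,0]
  ]
}}

```text
time_s: 15.4
ee_pos: [0.5528, -0.0281, 0.3655]
eef_rot: [-0.005, 0.761, 0.648, 0.0]
contact_force: [0.3, 0.2, 0.3]
finger_gap: 0.0003
```

```bash
python3 - <<'E'
from rig import r
from h import *
s=r.sense();rf(s)
E
```

```text
tip in reader mm x,y,z [  1.  161.2 192.5] F reader [0.2 0.2 0.3] tilt [ 0.0064 -0.0066] yaw 80.81 t 15.4 gap 0.0003
```

Emit:
{"method": "arm_command", "body": {
  "deltas": [
    [-3,0,0,-0.3],
    [-3,-0.3,0,-0.3],
    [-2,0,0,0],
    [-1,0,0,0],
    [0,0,0,0]
  ]
}}

```text
time_s: 15.82
ee_pos: [0.5516, -0.0384, 0.3672]
eef_rot: [-0.003, 0.758, 0.652, 0.001]
contact_force: [-0.2, 0.1, 0.0]
finger_gap: 0.0002
```

Emit:
{"method": "arm_command", "body": {
  "deltas": [
    [-2,0,0,0],
    [-2,0,0,0]
  ]
}}

```text
time_s: 15.98
ee_pos: [0.5512, -0.0417, 0.368]
eef_rot: [-0.003, 0.758, 0.652, 0.003]
contact_force: [0.2, 5.6, 1.9]
finger_gap: 0.0001
```

```bash
python3 - <<'E'
from rig import r
from h import *
s=r.sense();rf(s)
E
```

```text
tip in reader mm x,y,z [  2.3 147.8 195. ] F reader [-0.7  5.6  1.9] tilt [ 0.0091 -0.0013] yaw 81.42 t 15.98 gap 0.0001
```

Emit:
{"method": "arm_command", "body": {
  "deltas": [
    [-2.5,-0.2,0,0],
    [-2.5,-0.2,-1.8,0],
    [-2.5,0,-1.8,0],
    [-2.5,0,-1.8,0]
  ]
}}

```text
time_s: 16.32
ee_pos: [0.5496, -0.0494, 0.3742]
eef_rot: [-0.006, 0.758, 0.652, 0.007]
contact_force: [0.5, 2.7, 0.5]
finger_gap: 0.0001
```

```bash
python3 - <<'E'
from rig import r
from h import *
s=r.sense();rf(s)
E
```

```text
tip in reader mm x,y,z [  2.2 141.6 201.2] F reader [0.1 2.8 0.5] tilt [0.0179 0.0004] yaw 81.42 t 16.32 gap 0.0001
```

Emit:
{"method": "arm_command", "body": {
  "deltas": [
    [-3,0,-0.5,0],
    [-3,0,-1,0],
    [-3,0,-1,0],
    [-3,-0.2,-1,0],
    [-3,-0.2,-1,0]
  ]
}}

```text
time_s: 16.73
ee_pos: [0.5471, -0.0622, 0.382]
eef_rot: [-0.008, 0.758, 0.652, 0.012]
contact_force: [0.5, 5.6, 3.6]
finger_gap: 0.0004
```

```bash
python3 - <<'E'
from rig import r
from h import *
s=r.sense();rf(s)
E
```

```text
tip in reader mm x,y,z [  2.2 130.5 209. ] F reader [-0.4  5.6  3.6] tilt [0.0288 0.0036] yaw 81.4 t 16.73 gap 0.0004
```

Emit:
{"method": "arm_command", "body": {
  "deltas": [
    [-3,0,1,0],
    [-3,0,1,0],
    [-3,0,0.5,0],
    [-3,-0.3,0,0],
    [-3,-0.3,0,0]
  ]
}}

```text
time_s: 17.15
ee_pos: [0.5441, -0.0736, 0.3867]
eef_rot: [-0.01, 0.758, 0.652, 0.02]
contact_force: [-0.8, 4.9, 5.8]
finger_gap: -0.0001
```

```bash
python3 - <<'E'
from rig import r
from h import *
s=r.sense();rf(s)
E
```

```text
tip in reader mm x,y,z [  2.2 121.2 213.9] F reader [-1.5  4.7  5.8] tilt [0.0431 0.0109] yaw 81.37 t 17.15 gap -0.0001
```

Emit:
{"method": "arm_command", "body": {
  "deltas": [
    [3,0,0,0],
    [3,0,0,0],
    [1,0,3,0],
    [0,0,5,0],
    [0,0,3,0],
    [0,0,0,0]
  ]
}}

```text
time_s: 17.65
ee_pos: [0.5446, -0.0698, 0.3741]
eef_rot: [-0.007, 0.758, 0.652, 0.015]
contact_force: [-0.4, -0.1, 0.0]
finger_gap: -0.0
```

```bash
python3 - <<'E'
from rig import r
from h import *
s=r.sense();rf(s)
d=r.snapshot("side");readeroverlay(d,None,(.5268,-.186),-8.6,"pics/s9.png",4,(170,150,300,350))
d=r.snapshot("wrist");cv2.imwrite("pics/w9.png",d["image"][:,:,::-1])
E
```

```text
tip in reader mm x,y,z [  1.8 123.1 201.2] F reader [-0.3 -0.2  0. ] tilt [0.0325 0.0095] yaw 81.35 t 17.65 gap -0.0
```

View pics/s9.png

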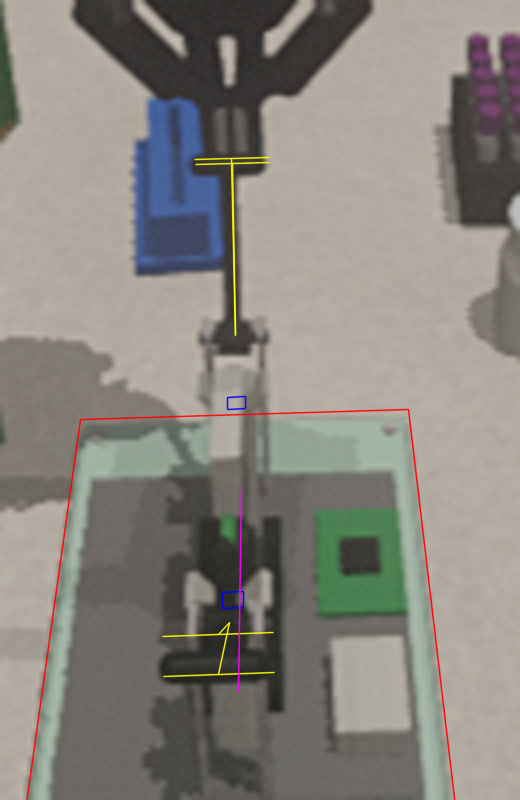

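View pics/w9.png

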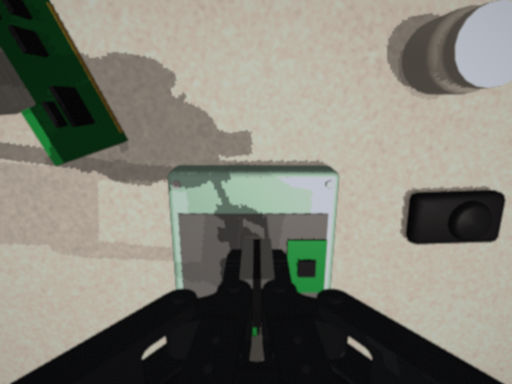

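Emit:
{"method": "arm_command", "body": {
  "deltas": [
    [-3,0,0,0],
    [-3,-0.3,0,0],
    [-3,-0.3,0,0],
    [-3,-0.3,0,0],
    [-3,-0.2,0,0]
  ]
}}

```text
time_s: 18.17
ee_pos: [0.5421, -0.0832, 0.3759]
eef_rot: [-0.008, 0.758, 0.652, 0.02]
contact_force: [0.3, 2.7, 3.0]
finger_gap: 0.0001
```

```bash
python3 - <<'E'
from rig import r
from h import *
s=r.sense();rf(s)
E
```

```text
tip in reader mm x,y,z [  2.2 110.8 203. ] F reader [-0.1  2.8  3. ] tilt [0.0396 0.0139] yaw 81.39 t 18.17 gap 0.0001
```

Emit:
{"method": "arm_command", "body": {
  "deltas": [
    [-3,-0.2,-0.5,0],
    [-3,-0.2,-0.5,0],
    [-3,-0.3,-0.5,0],
    [-3,-0.3,0,0],
    [-3,-0.2,0,0]
  ]
}}

```text
time_s: 18.58
ee_pos: [0.5386, -0.1, 0.3779]
eef_rot: [-0.006, 0.758, 0.652, 0.02]
contact_force: [0.9, 1.8, 1.7]
finger_gap: 0.0001
```

```bash
python3 - <<'E'
from rig import r
from h import *
s=r.sense();rf(s)
E
```

```text
tip in reader mm x,y,z [  1.8  93.5 205. ] F reader [0.6 1.9 1.7] tilt [0.0387 0.0171] yaw 81.37 t 18.58 gap 0.0001
```

Emit:
{"method": "arm_command", "body": {
  "deltas": [
    [-2,-0.2,0,0],
    [-2,-0.2,0,0],
    [-2,-0.2,0,0],
    [-2,-0.2,0,0]
  ]
}}

```text
time_s: 18.92
ee_pos: [0.5366, -0.1096, 0.3772]
eef_rot: [-0.006, 0.758, 0.651, 0.02]
contact_force: [1.5, 1.6, 0.5]
finger_gap: -0.0002
```

```bash
python3 - <<'E'
from rig import r
from h import *
s=r.sense();rf(s)
E
```

```text
tip in reader mm x,y,z [  1.3  83.5 204.3] F reader [1.3 1.8 0.5] tilt [0.0376 0.0175] yaw 81.33 t 18.92 gap -0.0002
```

```bash
python3 - <<'E'
from rig import r
from h import *
d=r.snapshot("side");readeroverlay(d,None,(.5268,-.186),-8.6,"pics/s10.png",4,(170,150,300,350))
d=r.snapshot("wrist");cv2.imwrite("pics/w10.png",d["image"][:,:,::-1])
d=r.snapshot("top");crop(d["image"],265,170,425,270,5,"pics/t10.png")
E
```

```text
(no output)
```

View pics/s10.png

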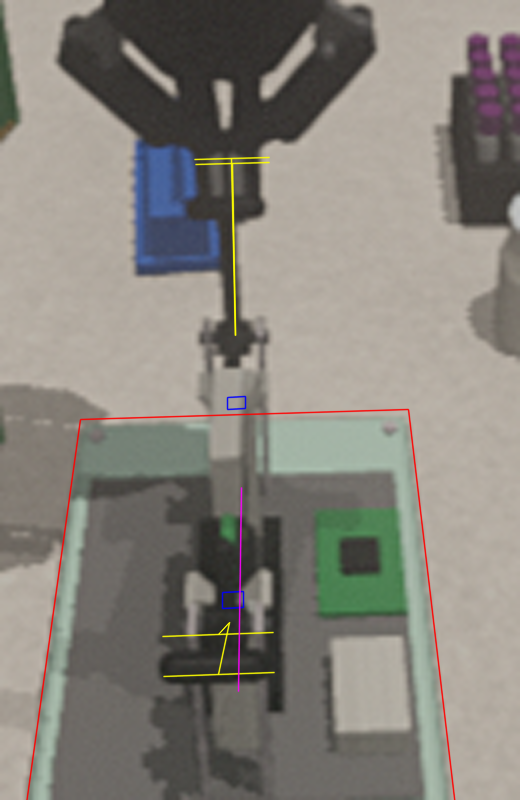

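View pics/w10.png

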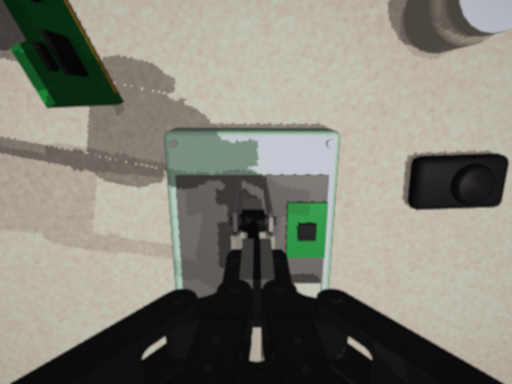

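View pics/t10.png

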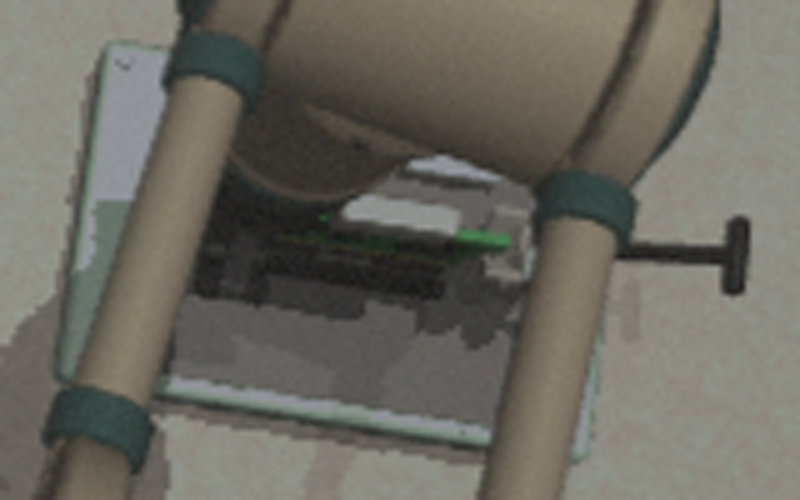

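Emit:
{"method": "arm_command", "body": {
  "deltas": [
    [-2,0,0,0],
    [-2,-0.2,0,0],
    [-2,0,0,0]
  ]
}}

```text
time_s: 19.32
ee_pos: [0.5353, -0.1152, 0.3764]
eef_rot: [-0.006, 0.758, 0.652, 0.02]
contact_force: [2.1, 2.8, 1.1]
finger_gap: -0.0
```

Emit:
{"method": "arm_command", "body": {
  "deltas": [
    [-2,0,0,0],
    [-2,0,0.3,0]
  ]
}}

```text
time_s: 19.48
ee_pos: [0.5348, -0.1187, 0.3757]
eef_rot: [-0.007, 0.758, 0.652, 0.021]
contact_force: [1.5, 4.0, 1.6]
finger_gap: 0.0001
```

```bash
python3 - <<'E'
from rig import r
from h import *
s=r.sense();rf(s)
E
```

```text
tip in reader mm x,y,z [  0.6  74.8 202.9] F reader [0.9 4.2 1.6] tilt [0.0409 0.0161] yaw 81.36 t 19.48 gap 0.0001
```

Emit:
{"method": "arm_command", "body": {
  "deltas": [
    [-2,0,0.3,0],
    [-2,0,0.3,0]
  ]
}}

```text
time_s: 19.65
ee_pos: [0.5342, -0.1225, 0.375]
eef_rot: [-0.008, 0.758, 0.652, 0.021]
contact_force: [1.7, 4.0, 1.0]
finger_gap: -0.0004
```

Emit:
{"method": "arm_command", "body": {
  "deltas": [
    [-2,0,0.3,0],
    [-2,0,0.3,0]
  ]
}}

```text
time_s: 19.82
ee_pos: [0.5336, -0.1262, 0.3741]
eef_rot: [-0.008, 0.758, 0.651, 0.022]
contact_force: [1.2, 5.2, 0.1]
finger_gap: -0.0002
```

```bash
python3 - <<'E'
from rig import r
from h import *
s=r.sense();rf(s)
E
```

```text
tip in reader mm x,y,z [  0.5  67.8 201.3] F reader [0.5 5.3 0.1] tilt [0.0444 0.016 ] yaw 81.36 t 19.82 gap -0.0002
```

Emit:
{"method": "arm_command", "body": {
  "deltas": [
    [-2,0,0.3,0],
    [-2,0,0.3,0]
  ]
}}

```text
time_s: 19.98
ee_pos: [0.533, -0.1296, 0.3732]
eef_rot: [-0.009, 0.758, 0.651, 0.023]
contact_force: [2.7, 7.5, 2.6]
finger_gap: -0.0001
```

Emit:
{"method": "arm_command", "body": {
  "deltas": [
    [-2,0,0.3,0],
    [-2,0,0.3,0]
  ]
}}

```text
time_s: 20.15
ee_pos: [0.5327, -0.1315, 0.3729]
eef_rot: [-0.012, 0.759, 0.651, 0.027]
contact_force: [3.1, 9.6, 3.8]
finger_gap: 0.0005
```

```bash
python3 - <<'E'
from rig import r
from h import *
s=r.sense();rf(s)
E
```

```text
tip in reader mm x,y,z [  0.6  64.5 200.2] F reader [1.7 9.9 3.8] tilt [0.0561 0.0165] yaw 81.29 t 20.15 gap 0.0005
```

Emit:
{"method": "arm_command", "body": {
  "deltas": [
    [4,0,0,0],
    [8,0,0,0],
    [8,0,0,0],
    [4,0,-6,0],
    [0,0,-14,0],
    [0,0,-16,0],
    [0,0,-16,0],
    [0,0,-10,0],
    [0,0,-2,0]
  ]
}}

```text
time_s: 20.9
ee_pos: [0.5331, -0.111, 0.4395]
eef_rot: [-0.011, 0.758, 0.652, 0.018]
contact_force: [0.6, 0.1, 1.0]
finger_gap: -0.0001
```

```bash
python3 - <<'E'
from rig import r
from h import *
s=r.sense();rf(s)
d=r.snapshot("side");crop(d["image"],170,150,300,350,4,"pics/s11.png")
d=r.snapshot("wrist");cv2.imwrite("pics/w11.png",d["image"][:,:,::-1])
E
```

```text
tip in reader mm x,y,z [ -3.9  82.3 266.7] F reader [0.6 0.2 1. ] tilt [0.0417 0.0061] yaw 81.4 t 20.9 gap -0.0001
```

View pics/s11.png

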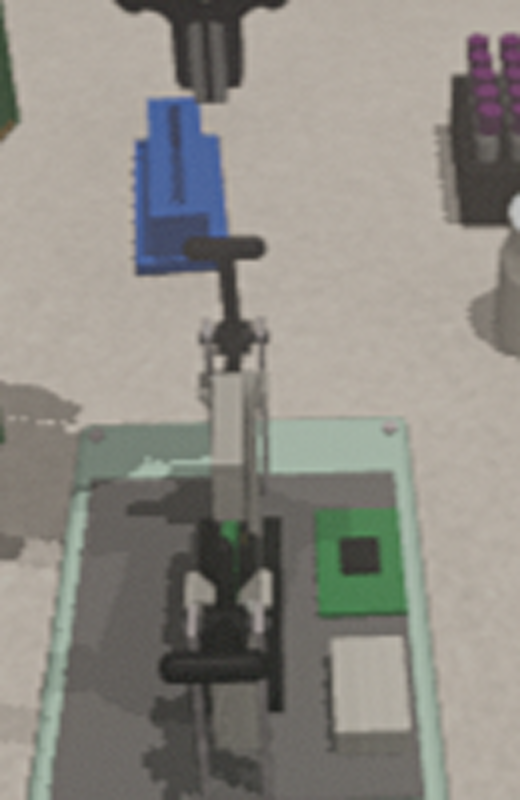

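View pics/w11.png

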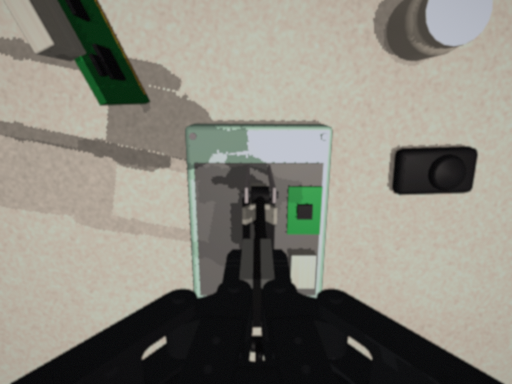

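Emit:
{"method": "arm_command", "body": {
  "deltas": [
    [-8,1,0,0],
    [-16,1,0,0],
    [-24,1,0,0],
    [-28,1,0,0],
    [-28,0,0,0],
    [-28,0,0,0],
    [-28,0,0,0],
    [-26,0,0,0],
    [-20,0,0,0],
    [-12,0,0,0],
    [-6,0,0,0],
    [0,0,0,0]
  ]
}}

```text
time_s: 22.0
ee_pos: [0.4989, -0.3464, 0.4149]
eef_rot: [-0.021, 0.757, 0.653, 0.012]
contact_force: [-0.5, 0.6, -0.9]
finger_gap: 0.0
```

```bash
python3 - <<'E'
from rig import r
from h import *
s=r.sense();rf(s)
E
```

```text
tip in reader mm x,y,z [  -6.5 -154.8  242.1] F reader [-0.6  0.5 -0.9] tilt [ 0.0458 -0.0166] yaw 81.52 t 22.0 gap 0.0
```

Emit:
{"method": "arm_command", "body": {
  "deltas": [
    [-5,3,0,0],
    [-5,3,4,0.1],
    [0,1,8,0],
    [0,0,10,0],
    [0,0,10,0],
    [0,0,7,0],
    [0,0,3,0],
    [0,0,0,0]
  ]
}}

```text
time_s: 22.67
ee_pos: [0.5054, -0.3505, 0.3666]
eef_rot: [-0.024, 0.756, 0.654, 0.013]
contact_force: [-1.1, 0.2, 0.1]
finger_gap: 0.0001
```

```bash
python3 - <<'E'
from rig import r
from h import *
s=r.sense();rf(s)
d=r.snapshot("side");crop(d["image"],150,150,310,384,3,"pics/s12.png")
E
```

```text
tip in reader mm x,y,z [ 1.000e-01 -1.571e+02  1.938e+02] F reader [-1.1 -0.   0.1] tilt [ 0.0505 -0.0194] yaw 81.74 t 22.67 gap 0.0001
```

View pics/s12.png

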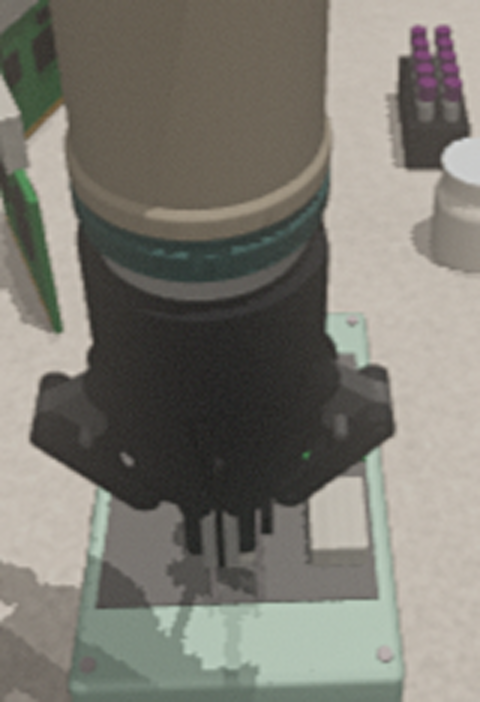

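Emit:
{"method": "arm_command", "body": {
  "deltas": [
    [1,0,2,0.2],
    [2,0,2,0.1],
    [2,0,0,0],
    [2,0,0,0]
  ]
}}

```text
time_s: 23.05
ee_pos: [0.5065, -0.3443, 0.3641]
eef_rot: [-0.021, 0.758, 0.652, 0.011]
contact_force: [-2.3, -4.6, 2.2]
finger_gap: -0.0002
```

```bash
python3 - <<'E'
from rig import r
from h import *
s=r.sense();rf(s)
E
```

```text
tip in reader mm x,y,z [   0.5 -151.7  191.3] F reader [-1.5 -4.9  2.2] tilt [ 0.045  -0.0177] yaw 81.41 t 23.05 gap -0.0002
```

Emit:
{"method": "arm_command", "body": {
  "deltas": [
    [3,0,0,0],
    [3,0,-1,0],
    [3,0,-1,0],
    [3,0,-1,0],
    [3,0,-1,0]
  ]
}}

```text
time_s: 23.47
ee_pos: [0.5077, -0.3333, 0.3724]
eef_rot: [-0.015, 0.758, 0.652, 0.006]
contact_force: [-1.4, -4.9, 2.4]
finger_gap: 0.0
```

```bash
python3 - <<'E'
from rig import r
from h import *
s=r.sense();rf(s)
E
```

```text
tip in reader mm x,y,z [   0.6 -143.5  199.5] F reader [-0.7 -5.   2.4] tilt [ 0.0288 -0.0148] yaw 81.38 t 23.47 gap 0.0
```

Emit:
{"method": "arm_command", "body": {
  "deltas": [
    [3,0,0.5,0],
    [3,0,0.5,0],
    [3,0,0,0],
    [3,0,0,0],
    [3,0,0,0]
  ]
}}

```text
time_s: 23.88
ee_pos: [0.5087, -0.322, 0.3786]
eef_rot: [-0.007, 0.758, 0.652, 0.0]
contact_force: [-3.5, -4.8, 3.9]
finger_gap: 0.0
```

```bash
python3 - <<'E'
from rig import r
from h import *
s=r.sense();rf(s)
E
```

```text
tip in reader mm x,y,z [   0.7 -135.6  205.6] F reader [-2.7 -5.3  3.9] tilt [ 0.0091 -0.0098] yaw 81.4 t 23.88 gap 0.0
```

Emit:
{"method": "arm_command", "body": {
  "deltas": [
    [-3,0,0,0],
    [-3,0,2,0],
    [-1,0,4,0],
    [0,0,4,0],
    [2,0,1,0],
    [3,0,0,0],
    [3,0,0,0],
    [3,0,0,0],
    [3,0,0,0]
  ]
}}

```text
time_s: 24.63
ee_pos: [0.5106, -0.3144, 0.3679]
eef_rot: [-0.005, 0.758, 0.652, 0.001]
contact_force: [-1.0, -4.0, 2.9]
finger_gap: -0.0004
```

```bash
python3 - <<'E'
from rig import r
from h import *
s=r.sense();rf(s)
E
```

```text
tip in reader mm x,y,z [   2.1 -128.   194.9] F reader [-0.4 -4.1  2.9] tilt [ 0.0081 -0.0059] yaw 81.39 t 24.63 gap -0.0004
```

Emit:
{"method": "arm_command", "body": {
  "deltas": [
    [3,-0.2,0,0],
    [3,-0.2,0,0],
    [3,-0.2,-0.5,0],
    [3,-0.2,-0.5,0],
    [3,-0.2,-0.5,0],
    [3,0,-0.5,0]
  ]
}}

```text
time_s: 25.13
ee_pos: [0.5131, -0.2943, 0.3715]
eef_rot: [-0.003, 0.758, 0.652, 0.002]
contact_force: [-0.0, -3.0, 2.4]
finger_gap: 0.0001
```

```bash
python3 - <<'E'
from rig import r
from h import *
s=r.sense();rf(s)
E
```

```text
tip in reader mm x,y,z [   2.3 -107.8  198.5] F reader [ 0.4 -3.   2.4] tilt [ 0.0078 -0.002 ] yaw 81.38 t 25.13 gap 0.0001
```

Emit:
{"method": "arm_command", "body": {
  "deltas": [
    [3,-0.3,-0.5,0],
    [3,-0.3,-0.5,0],
    [3,-0.2,-0.5,0],
    [3,-0.2,0,0],
    [3,-0.2,0,0],
    [3,0,0,0]
  ]
}}

```text
time_s: 25.63
ee_pos: [0.5156, -0.2733, 0.3726]
eef_rot: [-0.004, 0.758, 0.652, 0.004]
contact_force: [0.3, -2.2, -0.2]
finger_gap: -0.0001
```

```bash
python3 - <<'E'
from rig import r
from h import *
s=r.sense();rf(s)
E
```

```text
tip in reader mm x,y,z [  1.8 -86.2 199.6] F reader [ 0.6 -2.1 -0.2] tilt [ 0.0104 -0.0009] yaw 81.41 t 25.63 gap -0.0001
```

Emit:
{"method": "arm_command", "body": {
  "deltas": [
    [2,0,0,0],
    [2,-0.2,0,0],
    [2,-0.2,0,0],
    [2,0,0,0]
  ]
}}

```text
time_s: 25.97
ee_pos: [0.5166, -0.2644, 0.3718]
eef_rot: [-0.004, 0.758, 0.652, 0.003]
contact_force: [0.9, -3.6, -0.8]
finger_gap: 0.0002
```

Emit:
{"method": "arm_command", "body": {
  "deltas": [
    [2,0,0,0],
    [2,0,0,0]
  ]
}}

```text
time_s: 26.13
ee_pos: [0.5171, -0.2602, 0.3712]
eef_rot: [-0.004, 0.758, 0.652, 0.003]
contact_force: [1.0, -2.8, -1.1]
finger_gap: -0.0002
```

Emit:
{"method": "arm_command", "body": {
  "deltas": [
    [2,0,0,0],
    [2,0,0,0]
  ]
}}

```text
time_s: 26.3
ee_pos: [0.5175, -0.2567, 0.3709]
eef_rot: [-0.004, 0.758, 0.652, 0.002]
contact_force: [0.2, -7.2, -2.8]
finger_gap: 0.0003
```

```bash
python3 - <<'E'
from rig import r
from h import *
s=r.sense();rf(s)
E
```

```text
tip in reader mm x,y,z [  0.8 -69.9 197.9] F reader [ 1.3 -7.1 -2.8] tilt [ 0.0077 -0.0034] yaw 81.43 t 26.3 gap 0.0003
```

Emit:
{"method": "arm_command", "body": {
  "deltas": [
    [2,0,0,0],
    [2,0,0,0]
  ]
}}

```text
time_s: 26.47
ee_pos: [0.5179, -0.255, 0.3708]
eef_rot: [-0.001, 0.758, 0.653, -0.001]
contact_force: [0.4, -8.6, -2.3]
finger_gap: -0.0
```

Emit:
{"method": "arm_command", "body": {
  "deltas": [
    [2,0,0,0],
    [2,0,0,0]
  ]
}}

```text
time_s: 26.63
ee_pos: [0.518, -0.2535, 0.3709]
eef_rot: [0.002, 0.758, 0.653, -0.005]
contact_force: [-0.8, -6.1, -1.6]
finger_gap: -0.0002
```

```bash
python3 - <<'E'
from rig import r
from h import *
s=r.sense();rf(s)
E
```

```text
tip in reader mm x,y,z [  0.8 -69.8 197.9] F reader [ 0.1 -6.2 -1.6] tilt [-0.0096 -0.0034] yaw 81.49 t 26.63 gap -0.0002
```

Emit:
{"method": "arm_command", "body": {
  "deltas": [
    [3,0,0,0],
    [3,0,0,0]
  ]
}}

```text
time_s: 26.8
ee_pos: [0.5184, -0.2511, 0.371]
eef_rot: [0.006, 0.757, 0.653, -0.009]
contact_force: [-0.8, -10.5, -1.9]
finger_gap: 0.0002
```

```bash
python3 - <<'E'
from rig import r
from h import *
s=r.sense();rf(s)
d=r.snapshot("side");crop(d["image"],150,150,310,384,3,"pics/s13.png")
E
```

```text
tip in reader mm x,y,z [  0.9 -69.3 198. ] F reader [  0.8 -10.5  -1.9] tilt [-0.0213 -0.0034] yaw 81.51 t 26.8 gap 0.0002
```

View pics/s13.png

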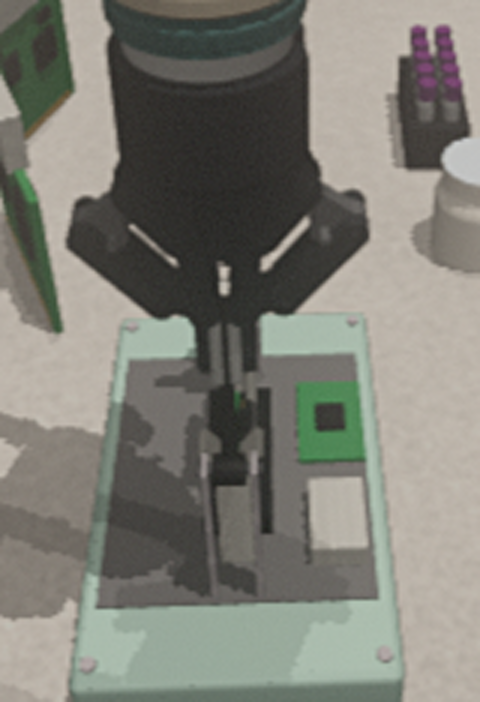

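Emit:
{"method": "arm_command", "body": {
  "deltas": [
    [4,0,0,0],
    [4,0,0,0]
  ]
}}

```text
time_s: 27.02
ee_pos: [0.519, -0.248, 0.3709]
eef_rot: [0.011, 0.757, 0.653, -0.015]
contact_force: [-0.7, -12.7, -2.6]
finger_gap: -0.0001
```

```bash
python3 - <<'E'
from rig import r
from h import *
s=r.sense();rf(s)
E
```

```text
tip in reader mm x,y,z [  0.9 -68.9 198.1] F reader [  1.2 -12.7  -2.6] tilt [-0.0373 -0.0034] yaw 81.55 t 27.02 gap -0.0001
```

Emit:
{"method": "arm_command", "body": {
  "deltas": [
    [-4,0,0,0],
    [-8,0,0,0],
    [-8,0,0,0],
    [-6,0,-6,0],
    [0,0,-14,0],
    [0,0,-16,0],
    [0,0,-16,0],
    [0,0,-10,0],
    [0,0,0,0]
  ]
}}

```text
time_s: 27.77
ee_pos: [0.5133, -0.2721, 0.4356]
eef_rot: [0.001, 0.758, 0.652, -0.013]
contact_force: [-0.0, 0.4, -0.1]
finger_gap: -0.0002
```

```bash
python3 - <<'E'
from rig import r
from h import *
import pickle
s=r.sense();rf(s)
d=r.snapshot("side");pickle.dump(d,open("v14s.pkl","wb"));crop(d["image"],150,150,310,384,3,"pics/s14.png")
d=r.snapshot("wrist");pickle.dump((d,s),open("v14w.pkl","wb"));cv2.imwrite("pics/w14.png",cv2.resize(d["image"][:,:,::-1],None,fx=1.5,fy=1.5))
d=r.snapshot("top");crop(d["image"],265,170,425,270,5,"pics/t14.png")
E
```

```text
tip in reader mm x,y,z [ -3.1 -90.9 262.6] F reader [-0.1  0.4 -0.1] tilt [-0.0218 -0.0151] yaw 81.44 t 27.77 gap -0.0002
```

View pics/s14.png

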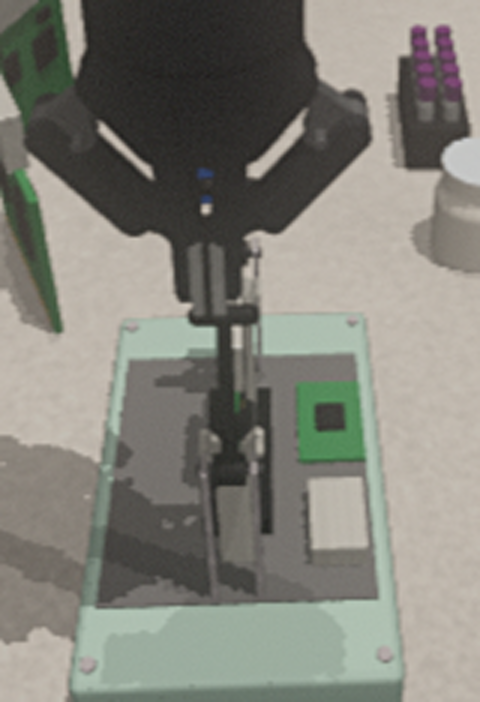

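View pics/w14.png

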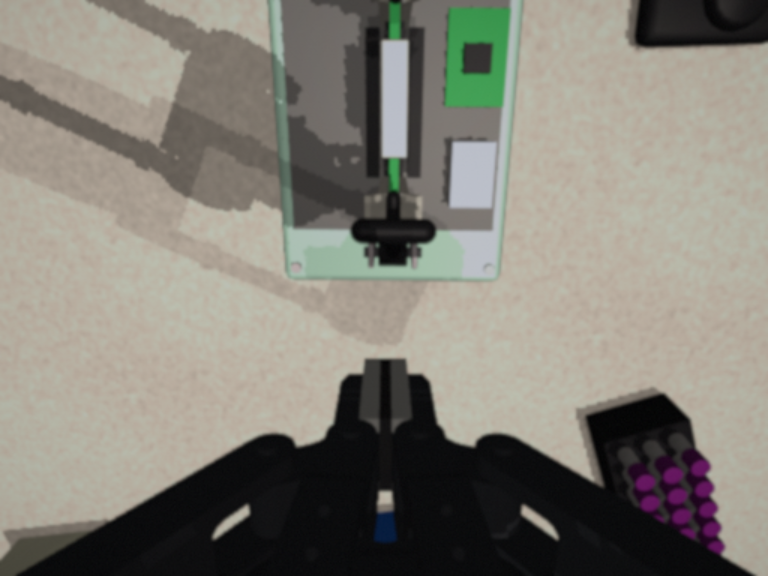

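View pics/t14.png

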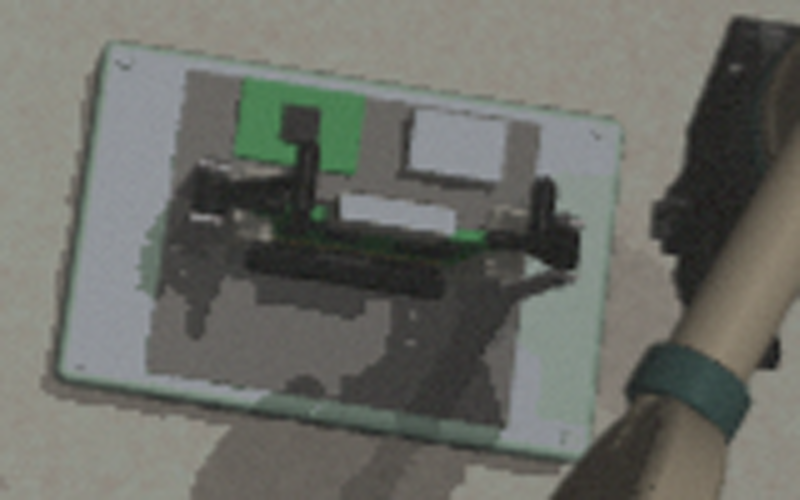

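```bash
cat >> h.py <<'E'
def leverq(c,u,v,o=(.5268,-.186),yaw=-8.6):
    """ray with reader plane x=0 -> y,z mm in reader, radius, q ; plus best point at radius 80"""
    p0,d=ray(c,u,v); a=np.radians(yaw); x=np.array([np.cos(a),np.sin(a),0]); yv=np.array([-np.sin(a),np.cos(a)])
    P=p0+d*(((np.array([*o,0])-p0)@x)/(d@x)) if abs(d@x)>.3*np.linalg.norm(d) else None
    out=[]
    for q in np.linspace(-.4,1.3,1701):
        for sg in (1,-1):
            l=q-.35; y=sg*(.078+.08*np.sin(l)); z=.14+.08*np.cos(l)
            w=np.array([o[0]+yv[0]*y,o[1]+yv[1]*y,z]); dd=w-p0; out.append((np.linalg.norm(np.cross(dd,d/np.linalg.norm(d))),round(q,3),sg))
    for sg in (1,-1):
        m=min(t for t in out if t[2]==sg); print("side",sg,"q",m[1],"miss mm",round(1000*m[0],1))
E
python3 - <<'E'
from h import *
import pickle
from rig import r
d,s=pickle.load(open("v14w.pkl","rb")); print("wrist right"); leverq(cam(d,s),393/1.5,231/1.5)
d0,e0=pickle.load(open("v0.pkl","rb")); c=cam(d0)
print("top left");leverq(c,303/5+265,160/5+170); print("top right");leverq(c,543/5+265,207/5+170)
d=pickle.load(open("v14s.pkl","rb")); print("side right"); leverq(cam(d),224/3+150,314/3+150)
print("side left (s11)"); leverq(cam(d),225/4+170,247/4+150)
E
```

```text
wrist right
side 1 q -0.4 miss mm 76.0
side -1 q 0.002 miss mm 0.3
top left
side 1 q -0.007 miss mm 7.6
side -1 q -0.4 miss mm 70.8
top right
side 1 q -0.4 miss mm 75.3
side -1 q -0.007 miss mm 3.2
side right
side 1 q -0.4 miss mm 41.1
side -1 q 0.019 miss mm 0.1
side left (s11)
side 1 q -0.049 miss mm 0.2
side -1 q -0.315 miss mm 55.0
```

Emit:
{"method": "arm_command", "body": {
  "deltas": [
    [8,1,0,0],
    [16,1,0,0],
    [22,1,0,0],
    [24,0,0,0],
    [24,0,0,0],
    [24,0,0,0],
    [22,0,0,0],
    [20,0,0,0],
    [14,0,0,0],
    [8,0,0,0],
    [3,0,0,0],
    [0,0,0,0]
  ]
}}

```text
time_s: 28.92
ee_pos: [0.5423, -0.0756, 0.4168]
eef_rot: [-0.014, 0.758, 0.652, -0.018]
contact_force: [-0.1, 0.2, -0.6]
finger_gap: -0.0003
```

```bash
python3 - <<'E'
from rig import r
from h import *
import pickle
s=r.sense();rf(s)
d=r.snapshot("side");pickle.dump(d,open("v15s.pkl","wb"));crop(d["image"],170,200,300,330,5,"pics/s15.png")
E
```

```text
tip in reader mm x,y,z [ -8.7 109.9 244. ] F reader [-0.2  0.1 -0.6] tilt [-0.009  -0.0433] yaw 81.38 t 28.92 gap -0.0003
```

View pics/s15.png

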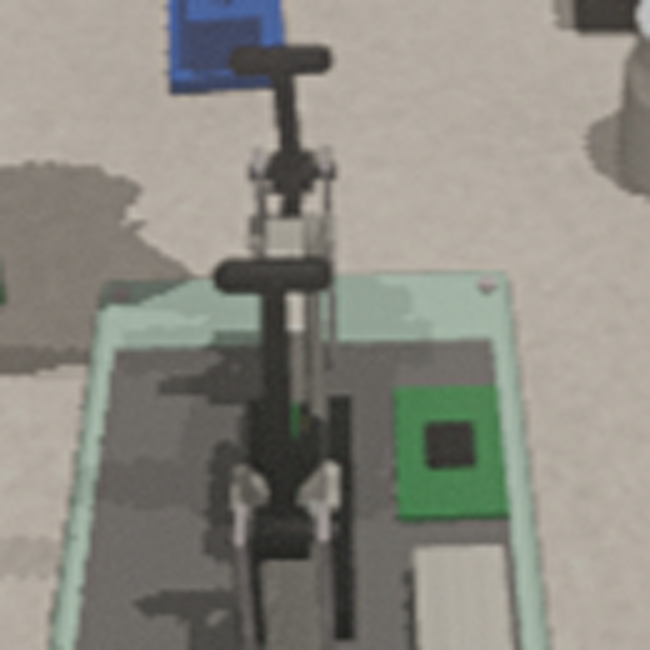

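Emit:
{"method": "arm_command", "body": {
  "deltas": [
    [-2,4,4,0],
    [-4,4,8,0],
    [-4,2,10,0],
    [-2,1,10,0],
    [0,0,6,0],
    [0,0,1,0],
    [0,0,0,0]
  ]
}}

```text
time_s: 29.55
ee_pos: [0.5499, -0.0957, 0.3713]
eef_rot: [-0.014, 0.76, 0.649, -0.019]
contact_force: [-0.2, 0.3, 0.4]
finger_gap: 0.0003
```

```bash
python3 - <<'E'
from rig import r
from h import *
s=r.sense();rf(s)
E
```

```text
tip in reader mm x,y,z [  1.3  90.9 198.5] F reader [-0.3  0.3  0.4] tilt [-0.0108 -0.0464] yaw 81.02 t 29.55 gap 0.0003
```

Emit:
{"method": "arm_command", "body": {
  "deltas": [
    [-4,0,-1,-0.2],
    [-4,0,-1,-0.2],
    [-4,0,-1,0],
    [-3,0,-1,0],
    [-2,0,0,0],
    [-2,0,0,0]
  ]
}}

```text
time_s: 30.05
ee_pos: [0.5471, -0.1163, 0.3771]
eef_rot: [-0.013, 0.758, 0.652, -0.019]
contact_force: [-0.8, 0.2, -0.3]
finger_gap: 0.0
```

Emit:
{"method": "arm_command", "body": {
  "deltas": [
    [-2,0,0,0],
    [-2,0,0,0]
  ]
}}

```text
time_s: 30.22
ee_pos: [0.5464, -0.1207, 0.3778]
eef_rot: [-0.013, 0.758, 0.652, -0.018]
contact_force: [0.3, -0.2, -0.5]
finger_gap: 0.0001
```

```bash
python3 - <<'E'
from rig import r
from h import *
s=r.sense();rf(s)
E
```

```text
tip in reader mm x,y,z [  2.2  65.5 204.9] F reader [ 0.3 -0.2 -0.5] tilt [-0.0111 -0.0432] yaw 81.48 t 30.22 gap 0.0001
```

Emit:
{"method": "arm_command", "body": {
  "deltas": [
    [-2,0,0,0],
    [-2,0,0,0]
  ]
}}

```text
time_s: 30.38
ee_pos: [0.5459, -0.1235, 0.3777]
eef_rot: [-0.015, 0.758, 0.652, -0.016]
contact_force: [1.8, 6.1, -0.4]
finger_gap: 0.0003
```

Emit:
{"method": "arm_command", "body": {
  "deltas": [
    [-2,0,0,0],
    [-2,0,0,0]
  ]
}}

```text
time_s: 30.55
ee_pos: [0.5457, -0.1251, 0.3776]
eef_rot: [-0.017, 0.758, 0.652, -0.013]
contact_force: [0.5, 6.4, 2.2]
finger_gap: -0.0001
```

```bash
python3 - <<'E'
from rig import r
from h import *
s=r.sense();rf(s)
E
```

```text
tip in reader mm x,y,z [  2.2  63.7 204.7] F reader [-0.5  6.4  2.2] tilt [ 0.0033 -0.0429] yaw 81.41 t 30.55 gap -0.0001
```

Emit:
{"method": "arm_command", "body": {
  "deltas": [
    [-3,0,0,0],
    [-3,0,0,0]
  ]
}}

```text
time_s: 30.72
ee_pos: [0.5453, -0.1276, 0.3776]
eef_rot: [-0.021, 0.758, 0.652, -0.008]
contact_force: [0.7, 7.8, 1.4]
finger_gap: 0.0001
```

Emit:
{"method": "arm_command", "body": {
  "deltas": [
    [-4,0,0,0],
    [-4,0,0,0]
  ]
}}

```text
time_s: 30.88
ee_pos: [0.5447, -0.1308, 0.3775]
eef_rot: [-0.026, 0.758, 0.652, -0.002]
contact_force: [1.7, 10.0, 1.7]
finger_gap: -0.0
```

```bash
python3 - <<'E'
from rig import r
from h import *
s=r.sense();rf(s)
E
```

```text
tip in reader mm x,y,z [  2.1  62.5 204.7] F reader [ 0.2 10.1  1.7] tilt [ 0.0302 -0.0424] yaw 81.38 t 30.88 gap -0.0
```

Emit:
{"method": "arm_command", "body": {
  "deltas": [
    [-5,0,0,0],
    [-5,0,0,0]
  ]
}}

```text
time_s: 31.05
ee_pos: [0.544, -0.1347, 0.3774]
eef_rot: [-0.032, 0.758, 0.652, 0.005]
contact_force: [3.1, 11.9, 1.6]
finger_gap: 0.0001
```

```bash
python3 - <<'E'
from rig import r
from h import *
s=r.sense();rf(s)
E
```

```text
tip in reader mm x,y,z [  2.1  62.  204.7] F reader [ 1.3 12.3  1.6] tilt [ 0.05   -0.0419] yaw 81.36 t 31.05 gap 0.0001
```

Emit:
{"method": "arm_command", "body": {
  "deltas": [
    [4,0,0,0],
    [8,0,0,0],
    [8,0,0,0],
    [6,-1,-6,0],
    [0,-1,-14,0],
    [0,0,-16,0],
    [0,0,-16,0],
    [0,0,-8,0],
    [0,0,0,0]
  ]
}}

```text
time_s: 31.8
ee_pos: [0.548, -0.108, 0.4419]
eef_rot: [-0.032, 0.757, 0.653, 0.003]
contact_force: [0.7, 0.7, -0.1]
finger_gap: 0.0001
```

```bash
python3 - <<'E'
from rig import r
from h import *
import pickle
s=r.sense();rf(s)
d=r.snapshot("side");pickle.dump(d,open("v16s.pkl","wb"));crop(d["image"],170,200,300,330,5,"pics/s16.png")
E
```

```text
tip in reader mm x,y,z [  1.5  88.2 269.3] F reader [ 0.6  0.8 -0.1] tilt [ 0.0455 -0.0446] yaw 81.54 t 31.8 gap 0.0001
```

View pics/s16.png

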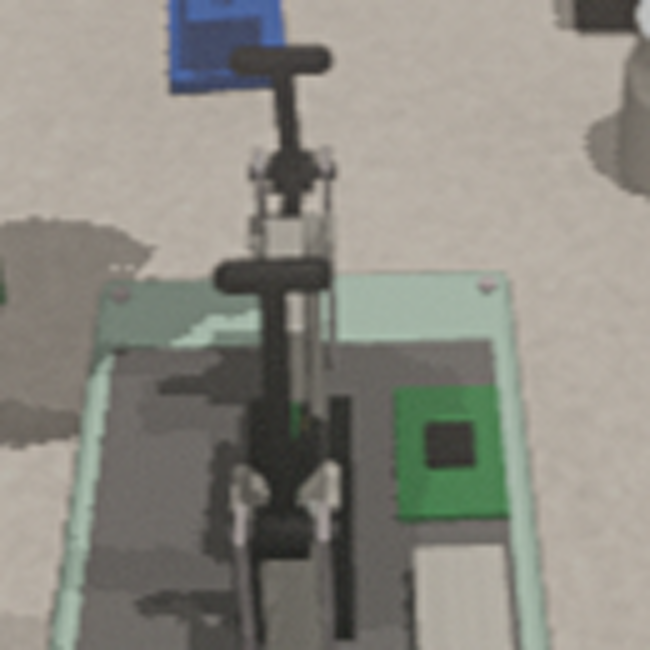

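Emit:
{"method": "arm_command", "body": {
  "deltas": [
    [-8,0,0,0],
    [-16,0,0,0],
    [-22,0,0,0],
    [-24,0,0,0],
    [-24,0,0,0],
    [-24,0,0,0],
    [-22,0,0,0],
    [-20,0,0,0],
    [-14,0,0,0],
    [-8,0,0,0],
    [-3,0,0,0],
    [0,0,0,0]
  ]
}}

```text
time_s: 32.85
ee_pos: [0.5159, -0.3016, 0.4203]
eef_rot: [-0.041, 0.756, 0.653, -0.002]
contact_force: [0.3, -0.0, -0.2]
finger_gap: 0.0002
```

```bash
python3 - <<'E'
from rig import r
from h import *
s=r.sense();rf(s)
E
```

```text
tip in reader mm x,y,z [  -4.6 -107.3  247.9] F reader [ 0.3  0.  -0.2] tilt [ 0.0499 -0.0642] yaw 81.59 t 32.85 gap 0.0002
```

Emit:
{"method": "arm_command", "body": {
  "deltas": [
    [2,2,4,0],
    [3,2,8,0.1],
    [3,0,10,0.1],
    [0,0,10,0],
    [0,0,6,0],
    [0,0,1,0],
    [0,0,0,0]
  ]
}}

```text
time_s: 33.43
ee_pos: [0.5197, -0.2856, 0.3765]
eef_rot: [-0.043, 0.755, 0.654, -0.002]
contact_force: [-0.5, -0.3, -0.3]
finger_gap: -0.0
```

```bash
python3 - <<'E'
from rig import r
from h import *
s=r.sense();rf(s)
E
```

```text
tip in reader mm x,y,z [ -3.7 -90.4 204.2] F reader [-0.4 -0.3 -0.3] tilt [ 0.0535 -0.0666] yaw 81.69 t 33.43 gap -0.0
```

Emit:
{"method": "arm_command", "body": {
  "deltas": [
    [4,1,0,0.2],
    [4,1,0,0.1],
    [4,0,0,0],
    [3,0,0,0],
    [2,0,0,0],
    [2,0,0,0]
  ]
}}

```text
time_s: 33.93
ee_pos: [0.5254, -0.2655, 0.3787]
eef_rot: [-0.041, 0.757, 0.652, -0.001]
contact_force: [0.5, 0.8, -0.1]
finger_gap: 0.0001
```

```bash
python3 - <<'E'
from rig import r
from h import *
s=r.sense();rf(s)
E
```

```text
tip in reader mm x,y,z [ -0.7 -69.8 206.3] F reader [ 0.3  0.9 -0.1] tilt [ 0.0521 -0.0645] yaw 81.36 t 33.93 gap 0.0001
```

Emit:
{"method": "arm_command", "body": {
  "deltas": [
    [2,0,0,0],
    [2,0,0,0]
  ]
}}

```text
time_s: 34.1
ee_pos: [0.526, -0.2618, 0.3794]
eef_rot: [-0.04, 0.757, 0.652, -0.002]
contact_force: [-1.3, -4.5, -1.8]
finger_gap: -0.0001
```

Emit:
{"method": "arm_command", "body": {
  "deltas": [
    [2,0,0,0],
    [2,0,0,0]
  ]
}}

```text
time_s: 34.27
ee_pos: [0.5263, -0.26, 0.3797]
eef_rot: [-0.037, 0.757, 0.652, -0.005]
contact_force: [-1.1, -5.6, -1.5]
finger_gap: 0.0001
```

```bash
python3 - <<'E'
from rig import r
from h import *
s=r.sense();rf(s)
E
```

```text
tip in reader mm x,y,z [ -0.4 -66.3 207.2] F reader [-0.2 -5.7 -1.5] tilt [ 0.0406 -0.0633] yaw 81.4 t 34.27 gap 0.0001
```

Emit:
{"method": "arm_command", "body": {
  "deltas": [
    [4,0,0,0],
    [4,0,0,0]
  ]
}}

```text
time_s: 34.43
ee_pos: [0.5268, -0.2564, 0.3799]
eef_rot: [-0.033, 0.757, 0.652, -0.011]
contact_force: [-1.6, -9.9, -3.6]
finger_gap: 0.0
```

Emit:
{"method": "arm_command", "body": {
  "deltas": [
    [5,0,0,0],
    [5,0,0,0]
  ]
}}

```text
time_s: 34.6
ee_pos: [0.5274, -0.2527, 0.38]
eef_rot: [-0.026, 0.758, 0.652, -0.018]
contact_force: [-2.7, -11.7, -3.0]
finger_gap: 0.0002
```

```bash
python3 - <<'E'
from rig import r
from h import *
s=r.sense();rf(s)
E
```

```text
tip in reader mm x,y,z [ -0.3 -64.6 207.4] F reader [ -0.9 -11.9  -3. ] tilt [ 0.007  -0.0631] yaw 81.38 t 34.6 gap 0.0002
```

Emit:
{"method": "arm_command", "body": {
  "deltas": [
    [-4,0,0,0],
    [-8,0,0,0],
    [-8,0,0,0],
    [-6,0,-6,0],
    [-4,0,-14,0],
    [-4,0,-16,0],
    [-10,0,-16,0],
    [-14,0,-8,0],
    [-14,0,0,0],
    [-6,0,0,0],
    [0,0,0,0]
  ]
}}

```text
time_s: 35.52
ee_pos: [0.5182, -0.3369, 0.4427]
eef_rot: [-0.029, 0.758, 0.651, -0.015]
contact_force: [-0.7, -0.1, 0.0]
finger_gap: 0.0001
```

```bash
python3 - <<'E'
from rig import r
from h import *
import pickle
s=r.sense();rf(s)
d=r.snapshot("wrist");pickle.dump((d,s),open("v17w.pkl","wb"));cv2.imwrite("pics/w17.png",cv2.resize(d["image"][0:250,100:420,::-1],None,fx=2.4,fy=2.4,interpolation=cv2.INTER_CUBIC))
d=r.snapshot("top");pickle.dump(d,open("v17t.pkl","wb"));crop(d["image"],265,170,425,270,5,"pics/t17.png")
d=r.snapshot("side");crop(d["image"],170,200,300,330,5,"pics/s17.png")
E
```

```text
tip in reader mm x,y,z [   3.2 -147.8  270.1] F reader [-0.7 -0.2  0. ] tilt [ 0.0154 -0.0633] yaw 81.25 t 35.52 gap 0.0001
```

View pics/w17.png

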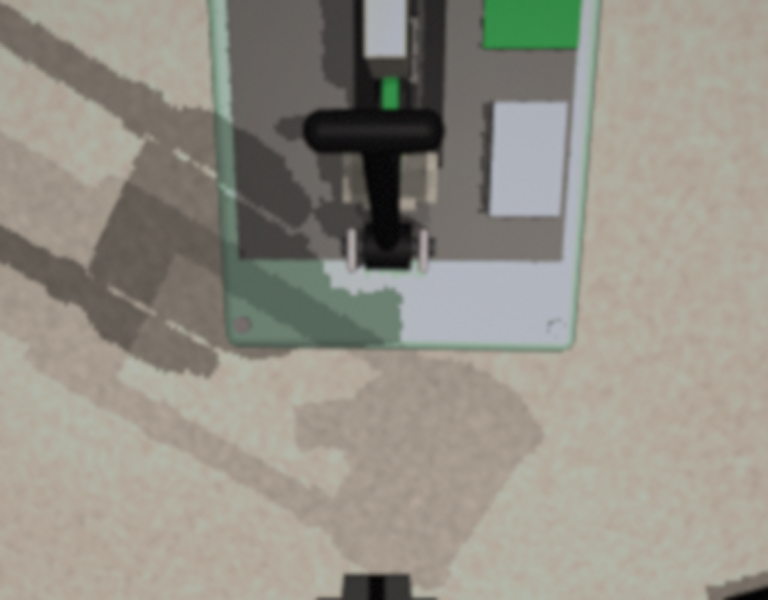

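View pics/t17.png

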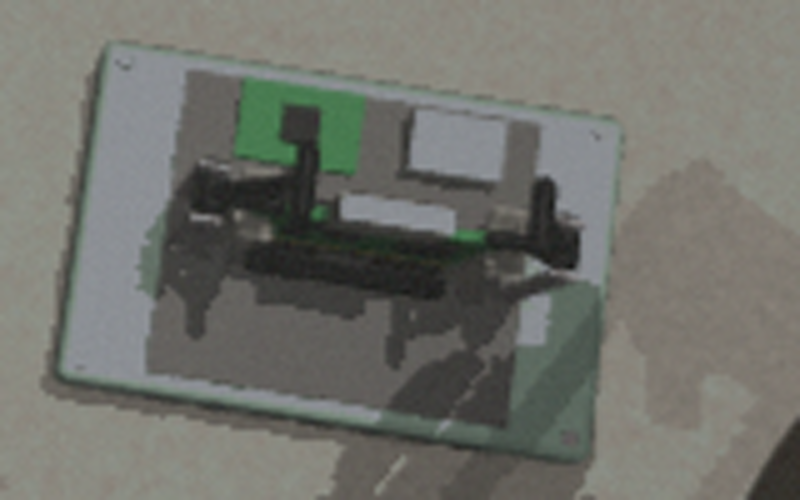

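View pics/s17.png

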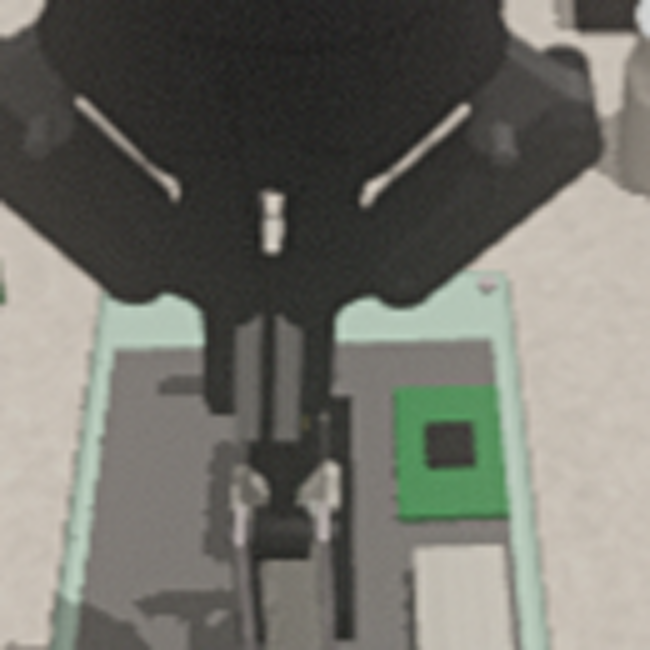

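```bash
python3 - <<'E'
from h import *
import pickle
d,s=pickle.load(open("v17w.pkl","rb")); leverq(cam(d,s),373/2.4+100,131/2.4)
c=cam(d,s); print(proj(c,T([[0,-.055,.046+.09],[0,-.055,.05+.09],[-.006,-.025,.046+.122],[.006,-.025,.046+.122],[.006,-.025,.05+.122]],(.5268,-.186,0),-8.6))*2.4-[240,0])
a=pickle.load(open("v0.pkl","rb"))[0]; b=pickle.load(open("v17t.pkl","rb"))
# pixel diff of bystanders
x=cv2.absdiff(a["image"],b["image"]).sum(2)
for n,(x0,y0,x1,y1) in dict(tube=(155,105,220,155),jar=(230,110,270,155),mouse=(295,105,335,157)).items(): print(n,x[y0:y1,x0:x1].mean(),x[y0:y1,x0:x1].max())
c=cam(b)
for z in (.046,.050): print(z,proj(c,T([[.006,.025,.122+z],[.006,-.025,.122+z],[-.006,.025,.122+z],[-.006,-.025,.122+z]],(.5268,-.186,0),-8.6))*5-[1325,850])
E
```

```text
side 1 q -0.4 miss mm 72.2
side -1 q 0.002 miss mm 0.4
[[389.96137173 170.06825851]
 [389.41269439 169.36094442]
 [364.13222187  51.27662106]
 [406.34143413  50.6239564 ]
 [405.98025419  47.68560431]]
tube 9.65723076923077 41
jar 9.754444444444445 28
mouse 9.430288461538462 36
0.046 [[340.96453805 188.57555053]
 [456.51772882 206.06319383]
 [337.60435026 215.94265955]
 [453.40062208 233.50829489]]
0.05 [[342.6360345  187.29947877]
 [458.66595722 204.85700539]
 [339.26564398 214.77623744]
 [455.54065998 232.41239026]]
```

```bash
python3 - <<'E'
from rig import r
print(r.sign_off())
E
```

```text
the job is handed in; nothing more can be done
None
```

The sensor board is in the reader with both ejector levers closed. I handed the job in at about 35.6 s; no verdict was reported.

**What I did:**
- I took the 110 mm board from the blue rack; the two free-standing boards measured about 150 mm or more, so they were not the one meant.
- I slid it down the guides with both levers open. It met the contacts with its lower edge about 50 mm above the bench and under about 6 N of push, and I let go there.
- I then swung the left lever in, then the right.
- Afterwards I pressed each lever a second time to check it.

**Last checks:**
- **Solid feel:** on the second press both levers held against about 12 N. The highest force I read on either was 13 N, against the 20 N limit. The camera showed no movement of either lever between the two presses.
- **Lever angles:** the right lever measured q ≈ 0.00 to 0.02 and the left about -0.01 to -0.05, both within the range where they should go solid.
- **Board height:** the grip bar sits a little lower in the pictures than before the levers closed, which fits the board being home.
- **Bystanders:** the tube rack, jar and mouse look unchanged in the top view, and the gripper was well clear of everything at hand-in.

**What disagreed or stayed unproven:**
- The cameras differ by about 0.04 rad on the left lever's angle, so a shortfall of around 1 mm at one end of the board could not be ruled out by picture. The solid feel is the main evidence that it is home.
- The tool tilted slightly during the moves, up to about 4° while pressing the levers. During insertion the tilt was about 0.5°, and I centred the board in the grooves to allow for it.

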